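Hang a wet sample board on the drying rail with an S-hook

ROBOT

A 6-joint arm with a two-finger parallel gripper is mounted at the origin on the work surface. World frame = base frame: x ahead of the robot, y to its left, z up, the work surface at z = 0. Lengths are in m, angles in rad, forces in N, time in s.
With the tool pointing down it reaches from about 0.35 to 0.775 m from the base axis. Payload 5.5 kg.
Tool frame: the origin (TCP) lies midway between the tips of the shut fingers; the grasp point (between the pads) lies 19 mm behind it; x points along the fingers, y is the direction in which the jaws open and shut, and the axes are right-handed (so a half turn about x gives the same grasp; the last joint's range is limited). The gripper opens to 85 mm and grips with 20 to 120 N. Pads are 22 mm wide; open, the fingers measure 114 mm over their backs; the gripper's body (76 mm by 85 mm) begins 54 mm behind the grasp point. The pads swing forward as they close: fully open they stand 13 mm farther back than shut.
Start: joints at [-1.386, 0.313, 0.046, 1.304, 0, 1.431], TCP at [0.183, -0.545, 0.231] pointing down, gripper open.
Joint ranges: [-2.76, 2.76], [-0.86, 1.69], [-1.03, 1.26], [-2.2, 2.34], [-1.47, 1.5], [-3.14, 3.14]. Speed limits (rad/s): [2.57, 2.57, 3.14, 3.14, 3.14, 3.14].

INTERFACE

Orientations are given as a unit quaternion [w, x, y, z].
In Python, from workcell import env, optics, order, models gives the robot as it stands. The module is installed in compiled form; this text tells all that it offers.
- The arm moves only by the tool servo_tool, never from a script. Its argument "moves" is a list of rows, each a list of 5 numbers: the shift along the tool's x, y, z in cm, then the turn about the tool's x in rad, then the closure, from -1 (fully open) to 1 (shut). A call has exactly 10 rows; each row shifts and turns the commanded pose from where the row before left it, along the tool's axes as they then stand; what a row does not reach is not made up. A row lasts 1/8 s, in which the tool goes at most 62.5 mm and 10.7 degrees, less where a joint would pass 70% of its speed; a pose out of reach is approached as far as the arm can. A call is refused whole if a number of a shift passes 6.25 or a number of a turn 0.188, either way. A call with a gripper value outside its range is refused whole. The fingers move at their own pace and stop on an object; "grip_force" is the grip in N (left out, the last holds). Time passes only in rows, so rows that do not move let the fingers close, or fill a call up. It gives the time, the measured TCP pose, the force and the opening at its end, in the units of the state.
- env.get_state(): the state, without advancing time (a new reading comes with each control period).
- optics.read_camera(name): name is "side" or "top" or "wrist"; returns a dict with "pixels" (384x512x3 uint8, blue, green, red), "vertical_fov" (degrees; the focal length in pixels is half the picture's height over the tangent of half this angle, whatever the lens; pixels are square), "cx", "cy" (the principal point, pixels), "extrinsics" (4x4, takes a point from world to camera coordinates). Camera axes: x right, y up, looking along -z (the intrinsics and any distortion apply to the point x, -y, -z); pixel columns grow to the right and rows downward; lengths in m; the calibration is good to about 2 mm. A picture is of the moment at which its call begins. There is no depth.
- order.hand_in(): hands the job in, once; it reports no verdict.
Trained networks look in a picture, given as the dict that the camera call returned (one of the last four; its "shot" number tells which), for a name from the list of things; names that differ only in an ending like _2 or _b are one class to them, and where a whole thing is asked for, a point or a joint stands for the part that bears it (a point fixed in the world has none). Each returns a list of dicts, best first, with "conf" (0 to 1); they miss things now and then, are a little off and sometimes report something else, mostly with a low value. They report only what shows in the picture. A call takes as long as a camera call. They do not tell look-alikes from the thing itself.
- models.outline_of(name, picture): "pixels" (384x512 bool, what is visible of it) and "location" ([column, row] in pixels, amid what is visible of it).
- models.pinpoint(name, picture): "location" ([column, row] in pixels: a listed point, or the origin of a listed thing).
The state is a dict: "clock": time; "joint_pos": joint angles; "qvel": joint speeds; "tau": joint torques, N m; "tcp_pos": TCP position; "orientation": TCP orientation; "wrist_force": force on the tool from outside, world axes, zero at the start; "ft_torque": the same for the moment, N m; "finger_gap": finger opening in m.
Only numpy, scipy, OpenCV 4.12 (cv2) and the standard library are available. Lean on these libraries where they do the work, as an engineer would, in place of code of your own. Each camera call takes 0.05 s, during which the arm holds its last target.

TASK

Take the red-gripped S-hook from its block, pass its lower point, from the side away from the robot, through the hole in the steel strip on top of the green board, feeling for the hole gently, and lift the board out of its cradle by the hook. Hang the hook over the drying rail and let go, so that the board hangs still from it. The paint is wet: never touch the board with the gripper, press on it only lightly (well under 12 N) with the hook, and leave the other things on the bench alone.

Things in the scene. Friction and masses are not known exactly. Their poses are not given: they have to be found in the camera images.
- s_hook: Steel S-hook, 5 mm wire, 50 g, 105 mm tall, upright in its block. Origin: underside of the lower bend; z up; it lies in its x-z plane. Wire centre line (x, z) in mm: (-22, 82), (-14, 97), apex (0, 102), (14, 97), (34, 90), grip, (34, 48), (-14, 24), (-14, 12), lower bend (0, 2), tip (20, 11). The lower point aims along +x (towards the robot), rising 24 degrees; the upper hook opens downward.
- hook_tip (a point): End of the S-hook's lower point (rounded, radius 2.5 mm), at (20, 0, 11.5) mm in the hook's frame.
- hook_grip (a point): Where to grip the S-hook, at (34, 0, 69) mm in its frame: a vertical red plastic grip, 12 (x) x 14 (y) mm, z 44 to 86. Grip it across y. The block's top is 25 mm below this point.
- hook_apex (a point): Apex of the upper hook, on the wire's centre line, at (0, 0, 102.5) mm in the hook's frame.
- hook_block: Fixed light wood parking block, 86 x 50 x 54 mm tall, with an 8 mm slot along x in which the S-hook stands, its origin 10 mm above this origin (underside). The hook lifts out straight up.
- board: Wet green board, 6 (x) x 100 (y) x 75 mm tall, 100-200 g; origin: centre of underside; x normal to it, towards the robot. On its top edge a steel strip, 3 x 70 x 26 mm tall (z 75-101, at x 0) with one hole in its middle, 8 wide x 12 tall, centre z 88. The strip is clamped (8 N) anywhere along the edge: hole at y -15 to +15 mm, not in the readings: look, or slide the point along to feel for it.
- cradle_base: Fixed steel base of the sprung cradle, 150 (x) x 140 (y) x 12 mm; origin: centre of underside; x as the board's. Its plywood cradle, 51 mm tall, holds the board upright in a slot 7 mm wide, 30 mm deep; it gives along x by 3 mm per newton, up to 12 mm either way, then a hard stop. The board lifts out straight up.
- rail: Drying rail: round steel bar of 12 mm along its own y, 200 mm long, on two posts, bar centre 260 mm above the table; fixed. Origin on the table below the middle of the bar. x points away from the robot.
- rail_mid (a point): Middle of the bar, on its centre line.
- spare_board: Bystander: white spare sample board lying flat, 75 x 100 x 6 mm. Leave it alone.
- scraper: Bystander: scraper with wooden handle, lying, 200 long mm. Leave it alone.
- brush: Bystander: flat paint brush, lying, 190 long mm. Leave it alone.
- sanding_block: Bystander: cork sanding block, 100 x 65 x 35 mm. Leave it alone.
- varnish_jar: Bystander: amber varnish jar, 68 across, 85 tall mm. Leave it alone.
- glue_bottle: Bystander: white glue bottle, 56 across, 160 tall mm. Leave it alone.
- paint_can: Bystander: green paint can, 86 across, 95 tall mm. Leave it alone.
Things that resemble listed ones, but are neither listed nor needed, are in the scene too. There is more than one size of the board; the one meant has the size given above. Leave any black look-alike of the hook_block alone.

How it is judged:
On the way, in this order (a step that is already met when the one before it is completed fails the run):
1. the S-hook is lifted out of its block (z of s_hook in the frame of hook_block above 0.065 m), for 0.1 s.
2. the hook's point is through the hole of the strip, at least 7 mm past its middle plane (x of hook_tip in the frame of board between 0.007 and 0.03 m and z of hook_tip in the frame of board between 0.076 and 0.108 m and y of hook_tip in the frame of board between -0.02 and 0.02 m), for 0.2 s.
3. the board hangs from the hook, lifted clear of its cradle (all of step 2 and z of board in the frame of cradle_base above 0.065 m and contact force between s_hook and board above 0.4 N), for 0.2 s.
At the end, for the whole second after the job is handed in: S-hook hangs on the rail (apex within 12 mm across, 4-16 mm above the bar centre, 85 mm of its middle), point still through the hole (7+ mm past the strip), board hanging from it over 50 mm above the table, clear of the rail, both under 60 mm/s; gripper touches nothing (all of step 2 and x of hook_apex in the frame of rail_mid between -0.012 and 0.012 m and z of hook_apex in the frame of rail_mid between 0.004 and 0.016 m and y of hook_apex in the frame of rail_mid between -0.085 and 0.085 m and contact force between s_hook and rail above 0.5 N and contact force between s_hook and board above 0.4 N and height (world z) of board above 0.05 m and linear speed of each of board, s_hook below 0.06 m/s and contact force between board and rail below 0.1 N).
It fails at once if the S-hook presses on the board or its strip with more than 12 N (contact force between s_hook and board above 12 N).
It fails at once if the gripper or arm touches the wet board (contact force between any of the fingers, the arm and board above 0.3 N).
It fails at once if a bystander is moved by more than 20 mm (distance of any of spare_board, scraper, brush, sanding_block, varnish_jar, glue_bottle, paint_can from where it was at the start of the episode above 0.02 m).
It also fails if it takes over 72 s, if anything falls off the work surface, if the arm or the gripper's body presses on something with over 40 N, if the wrist force passes 120 N, or if a joint passes its speed limit or range.

## Working session

There is one attempt and no reset: what is moved stays moved. The work goes in short steps, Python scripts to look and compute and a tool call to move; the robot and the scene stay as the last step left them, time stands still between calls to the robot, and variables do not carry over. Pictures are saved under pics/ and viewed, and the job is handed in when it is done.

Besides the shell and the picture viewer there is one more tool, called after "Request:" by a JSON object that holds its "op" and its "data", one argument or row to a line. servo_tool: Moves the arm, as the interface text tells. Its arguments: {"type":"object","properties":{"moves":{"type":"array"},"grip_force":{"type":"number"}},"required":["moves"]}

```bash
mkdir -p pics; cat > h.py <<'E'
from workcell import env, optics, order, models
import numpy as np, cv2
def shot(n,save=None):
    p=optics.read_camera(n)
    if save: cv2.imwrite('pics/%s.png'%save,p['pixels'])
    return p
E
python3 - <<'E'
from h import *
s=env.get_state(); print(s)
for n in ['side','top','wrist']:
    p=shot(n,n+'0'); print(n,[ (k,p[k]) for k in p if k!='pixels'])
    for t in ['s_hook','hook_grip','hook_tip','hook_apex','hook_block','board','cradle_base','rail','rail_mid']:
        print(t,[(np.round(d['location'],1).tolist(),round(d['conf'],2)) for d in models.pinpoint(t,p)[:4]])
E
```

```text
{'clock': 0.0, 'joint_pos': array([-1.38564218e+00,  3.13988954e-01,  4.49704961e-02,  1.30356667e+00,
       -3.27446641e-05,  1.43117213e+00]), 'qvel': array([ 1.28849433e-03, -1.17486409e-03, -2.32052958e-05,  4.10143700e-04,
        1.39734580e-03,  2.25871066e-03]), 'tau': array([ 1.02518512e-03, -4.80630970e+01,  2.98530757e+01,  1.96845731e-02,
        6.18316449e-05, -2.42808952e-06]), 'tcp_pos': array([ 0.18335673, -0.54445227,  0.23041189]), 'orientation': array([-0.11369044, -0.69777771, -0.11495446,  0.69782965]), 'wrist_force': array([ 0.50992943, -1.21020062,  0.64822292]), 'ft_torque': array([-0.0285966 ,  0.00867733, -0.00580049]), 'finger_gap': 0.08555546590477536}
side [('vertical_fov', 50.763291101946585), ('cx', 253.31126005664186), ('cy', 195.21687171153604), ('extrinsics', array([[-0.83925191, -0.54369172,  0.00745341,  0.46316358],
       [ 0.3771958 , -0.57226348,  0.72817432, -0.33661894],
       [-0.39163703,  0.61393308,  0.68535145, -1.27613642],
       [ 0.        ,  0.        ,  0.        ,  1.        ]])), ('shot', 1)]
s_hook [([296.4, 200.5], 0.5)]
hoo
[... 1040 characters left out ...]
49.3, 237.7], 0.36)]
cradle_base [([258.5, 193.2], 0.71)]
rail []
rail_mid [([139.1, 199.3], 0.86), ([256.9, 190.5], 0.37)]
wrist [('vertical_fov', 65.69825919655068), ('cx', 248.81024227363295), ('cy', 192.79454252517635), ('extrinsics', array([[ 3.18780016e-01, -9.47828474e-01, -6.97182114e-04,
        -5.74427416e-01],
       [ 9.00594721e-01,  3.03123186e-01, -3.11521240e-01,
         4.00293149e-02],
       [ 2.95480033e-01,  9.86788671e-02,  9.50238934e-01,
        -3.80860252e-01],
       [ 0.00000000e+00,  0.00000000e+00,  0.00000000e+00,
         1.00000000e+00]])), ('shot', 3)]
s_hook []
hook_grip []
hook_tip []
hook_apex []
hook_block []
board []
cradle_base []
rail []
rail_mid []
```

```bash
python3 - <<'E'
import cv2
for n,(r,c) in {'side0':((130,330),(150,450)),'top0':((80,300),(90,390))}.items():
    im=cv2.imread('pics/%s.png'%n)
    cv2.imwrite('pics/%s_z.png'%n,cv2.resize(im[r[0]:r[1],c[0]:c[1]],None,fx=2.6,fy=2.6,interpolation=cv2.INTER_CUBIC))
E
```

```text
(no output)
```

View pics/side0.png

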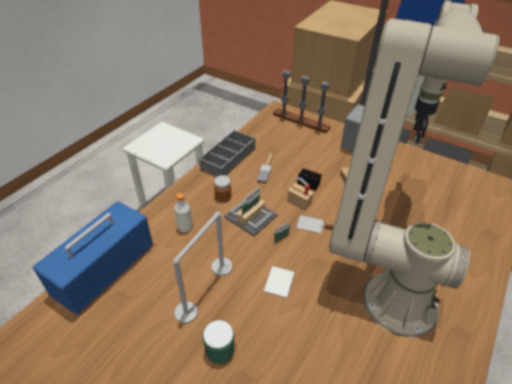

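View pics/top0.png

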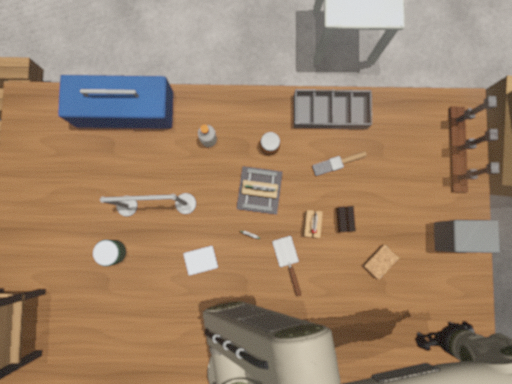

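View pics/side0_z.png

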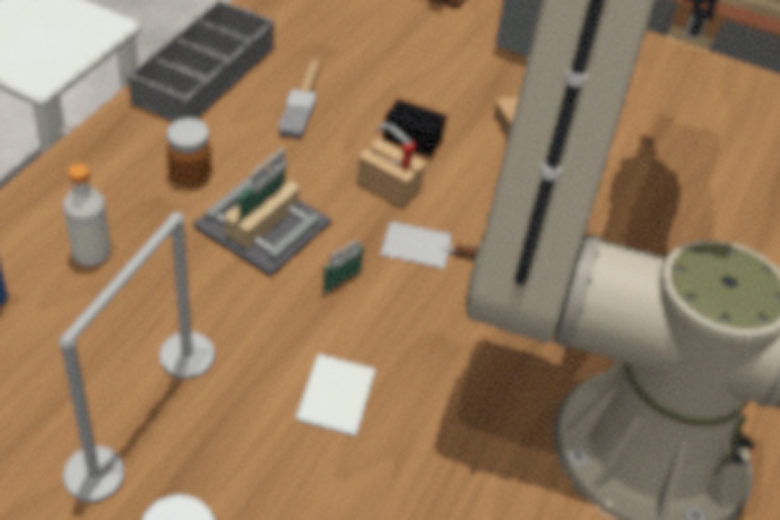

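View pics/top0_z.png

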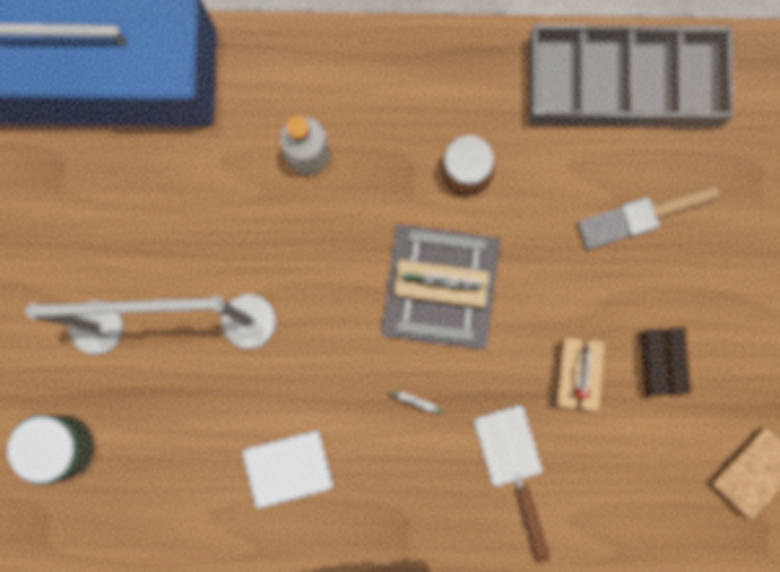

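```bash
cat >> h.py <<'E'
def K(p):
    f=192/np.tan(np.radians(p['vertical_fov'])/2); return f,p['cx'],p['cy']
def proj(p,X):
    f,cx,cy=K(p); E=p['extrinsics']; X=np.atleast_2d(X); c=X@E[:3,:3].T+E[:3,3]
    return np.c_[cx+f*c[:,0]/-c[:,2], cy-f*c[:,1]/-c[:,2]]
def ray(p,uv):
    f,cx,cy=K(p);E=p['extrinsics']
    d=np.array([(uv[0]-cx)/f,-(uv[1]-cy)/f,-1.]); R=E[:3,:3]
    return -R.T@E[:3,3], R.T@d
def onz(p,uv,z):
    o,d=ray(p,uv); return o+d*(z-o[2])/d[2]
def tri(pts):
    A=np.zeros((3,3));b=np.zeros(3)
    for p,uv in pts:
        o,d=ray(p,uv);d=d/np.linalg.norm(d);M=np.eye(3)-np.outer(d,d);A+=M;b+=M@o
    return np.linalg.solve(A,b)
E
python3 - <<'E'
from h import *
s=shot('side');t=shot('top')
print('rail tri',tri([(s,(196.3,232.3)),(t,(139.1,199.3))]), onz(s,(196.3,232.3),.26),onz(t,(139.1,199.3),.26))
for n,a,b,z in [('grip',(306.7,187.8),(310.8,225.3),.079),('apex',(299.2,177.3),(317.1,218.3),.1125),('block',(295.3,199.5),(310,218),0)
 ,('block2',(304.3,182.9),(344.3,215.2),0),('cradle',(250.7,215.5),(258.5,193.2),0),('board',(253.9,214.3),(258.3,188.6),.033)]:
    print(n,tri([(s,a),(t,b)]).round(4),onz(s,a,z).round(4),onz(t,b,z).round(4))
for nm in ['hook_block','cradle_base','board','rail','s_hook']:
  for p,n in((t,'t'),(s,'s')):
    for o in models.outline_of(nm,p)[:3]:
        m=o['pixels'].astype(np.uint8); r=cv2.minAreaRect(np.argwhere(m)[:,::-1].astype(np.float32))
        print(nm,n,round(o['conf'],2),np.round(o['location'],1),m.sum(),np.round(r[0],1),np.round(r[1],1),round(r[2],1))
# distortion check: TCP projection
print(proj(t,env.get_state()['tcp_pos']),proj(s,env.get_state()['tcp_pos']))
E
```

```text
rail tri [0.54628198 0.29471354 0.26825633] [0.55629723 0.29133956 0.26      ] [0.54270441 0.2939297  0.26      ]
grip [ 0.4699 -0.2252  0.0821] [ 0.4608 -0.2335  0.079 ] [ 0.4806 -0.2209  0.079 ]
apex [ 0.5005 -0.2375  0.1103] [ 0.4978 -0.236   0.1125] [ 0.502  -0.2364  0.1125]
block [ 0.5052 -0.2308 -0.0039] [ 0.5005 -0.2285  0.    ] [ 0.508  -0.2289  0.    ]
block2 [ 0.5207 -0.3483 -0.0102] [ 0.5171 -0.337   0.    ] [ 0.5191 -0.3466  0.    ]
cradle [ 0.5925 -0.0498  0.0102] [ 0.6006 -0.0569  0.    ] [ 0.591  -0.0514  0.    ]
board [ 0.5965 -0.0548  0.0128] [ 0.5768 -0.042   0.033 ] [ 0.6032 -0.05    0.033 ]
hook_block t 0.9 [309.5 218.4] 357 [311.9 222.6] [17.2 26.9] 3.6
hook_block t 0.76 [345.9 217.8] 463 [344.8 218.3] [26.  17.9] 85.2
hook_block t 0.29 [378.3 262.3] 643 [379.8 261.3] [21.2 30.4] 45.0
hook_block s 0.94 [298. 197.] 430 [299.8 196.4] [26.8 18.8] 26.6
hook_block s 0.67 [307.2 179.4] 409 [308.9 179.2] [23.8 19.2] 14.9
cradle_base t 0.97 [256.  193.2] 1739 [258.4 189.2] [41.8 45.3] 6.7
cradle_base s 0.8 [250.3 217. ] 1020 [250.9 215.4] [38.7 37.6] 42.7
cradle_base s 0.44 [305.2 191.7] 35 [306.6 189.8] [4.5 8.9] 26.6
board t 0.43 [260.8 187.4] 97 [259.6 187.1] [27.5  3.9] 9.5
board s 0.81 [253.3 198. ] 212 [251. 200.] [10.6 26.4] 50.2
board s 0.71 [281.6 228.2] 192 [281.  232.3] [11.1 21.4] 56.3
board s 0.6 [305.1 188.5] 51 [303.  185.1] [18.5  7.8] 60.3
rail t 0.61 [146.9 198.6] 1020 [147.2 204. ] [20.3 93.9] 87.4
rail t 0.57 [314.  228.4] 51 [313.5 224.5] [15.  5.] 90.0
rail s 0.64 [182.6 274.3] 1448 [200.  267.9] [ 52.  111.5] 36.3
s_hook t 0.66 [310.7 225.2] 90 [313.  223.5] [17.  6.] 90.0
s_hook s 0.43 [303.8 191. ] 68 [303.8 185.9] [19.1  8.4] 65.2
[[431.70127341 329.74729124]] [[414.54348369 138.67584126]]
```

```bash
cat >> h.py <<'E'
from scipy.spatial.transform import Rotation as Ro
def RT(s=None):
    s=s or env.get_state(); q=s['orientation']; return Ro.from_quat(q[[1,2,3,0]]).as_matrix(), s['tcp_pos']
def plan(target,yaw=None):
    """yaw: desired world direction angle (deg) of tool y (mod 180)"""
    R,t=RT(); d=R.T@(np.array(target)-t)*100
    y0=np.degrees(np.arctan2(R[1,1],R[0,1])); out={'shift_cm(before turn)':d.round(2),'yaw_y':round(y0,2)}
    if yaw is not None:
        dy=(yaw-y0+90)%180-90; out['turn_x']=round(-np.radians(dy),4) if R[2,0]<0 else round(np.radians(dy),4)
        R2=Ro.from_euler('z',dy,degrees=True).as_matrix()@R; out['shift_after_turn']=(R2.T@(np.array(target)-t)*100).round(2)
    print(out); return out
E
python3 - <<'E'
from h import *
R,t=RT(); print(R.round(3),t)
p=shot('wrist'); o,d=ray(p,(p['cx'],p['cy'])); print('cam in tool',R.T@(o-t), 'look',R.T@d, 'right',R.T@p['extrinsics'][0,:3])
plan([0.40,-0.228,0.28],90)
E
```

```text
[[ 0.     0.319 -0.948]
 [-0.    -0.948 -0.319]
 [-1.     0.    -0.   ]] [ 0.18349307 -0.54497513  0.23135451]
cam in tool [-0.14261102 -0.00030083 -0.08041669] look [ 9.50238396e-01 -9.14570582e-04  3.11522318e-01] right [8.44924611e-04 9.99999579e-01 3.58530942e-04]
{'shift_cm(before turn)': array([ -4.87, -23.13, -30.63]), 'yaw_y': np.float64(-71.39), 'turn_x': np.float64(0.3248), 'shift_after_turn': array([ -4.87, -31.7 , -21.65])}
```

Request:
{"op": "servo_tool", "data": {
  "moves": [
    [-1, 0, 0, 0.163, -1],
    [-1, 0, 0, 0.162, -1],
    [-1, -4, -3, 0, -1],
    [-1, -4, -3, 0, -1],
    [0, -4, -3, 0, -1],
    [0, -4, -3, 0, -1],
    [0, -4, -3, 0, -1],
    [0, -4, -3, 0, -1],
    [0, -4, -3, 0, -1],
    [0, -3.7, -1, 0, -1]
  ]
}}

```text
clock: 3.4
tcp_pos: [0.4048, -0.2266, 0.2713]
orientation: [0.001, 0.707, 0.0, -0.707]
wrist_force: [0.8, -0.8, 0.4]
finger_gap: 0.0853
```

```bash
cat > look.py <<'E'
from h import *
import sys
def look(cam,save,names):
    p=shot(cam,save)
    for t in names:
        print(t,[(np.round(d['location'],1).tolist(),round(d['conf'],2)) for d in models.pinpoint(t,p)[:3]])
    return p
E
python3 - <<'E'
from look import *
s=env.get_state(); print(s['tcp_pos'],s['joint_pos'],s['clock'])
p=look('wrist','w1',['s_hook','hook_grip','hook_apex','hook_block','hook_tip','board'])
cv2.imwrite('pics/w1b.png',cv2.resize(p['pixels'],None,fx=1.5,fy=1.5,interpolation=cv2.INTER_CUBIC))
E
```

```text
[ 0.40482017 -0.22655887  0.27131321] [-6.83673145e-01  8.70839644e-02 -1.39273321e-01  1.34372025e+00
  2.03395565e-04  2.45675893e+00] 3.4
s_hook [([256.0, 85.0], 0.66)]
hook_grip [([254.0, 116.5], 0.69)]
hook_apex [([256.4, 83.8], 0.6)]
hook_block [([340.7, 74.0], 0.91), ([256.9, 87.4], 0.85), ([205.3, 200.7], 0.51)]
hook_tip [([253.8, 105.1], 0.94)]
board [([101.2, 125.0], 0.93)]
```

View pics/w1b.png

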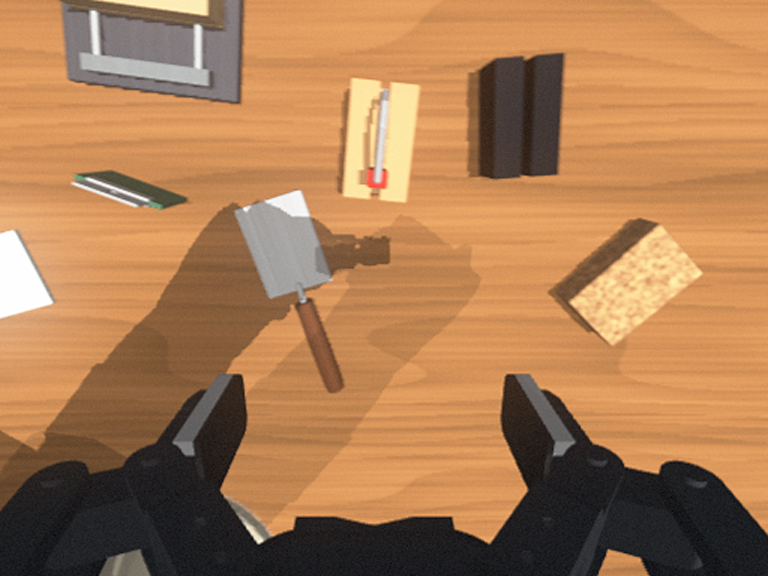

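```bash
python3 - <<'E'
from h import *
p=shot('wrist')
P=p['pixels'].astype(int); red=(P[...,2]>150)&(P[...,1]<80)&(P[...,0]<80); red[:, :200]=0; red[200:]=0; 
a=np.argwhere(red); print(a.min(0),a.max(0),a.mean(0))
g=onz(p,(251,119),.096); print('grip top',g)
c=[(419/1.5,85/1.5),(408/1.5,201/1.5),(352/1.5,79/1.5)]
C=[onz(p,x,.054) for x in c]; print(np.round(C,4)); print(np.linalg.norm(C[0]-C[1]),np.linalg.norm(C[0]-C[2]))
v=C[1]-C[0]; print('block x yaw',np.degrees(np.arctan2(v[1],v[0])))
w=onz(p,(386/1.5,92/1.5),.112); v=g-w; print('wire yaw',np.degrees(np.arctan2(v[1],v[0])),w,np.linalg.norm(v[:2]))
cv2.imwrite('pics/w1c.png',cv2.resize(P[40:145,215:295].astype(np.uint8),None,fx=6,fy=6,interpolation=cv2.INTER_CUBIC)[:600])
E
```

```text
[112 244] [123 256] [116.6 249.8]
grip top [ 0.46017717 -0.23069581  0.096     ]
[[ 0.5242 -0.2623  0.054 ]
 [ 0.4396 -0.2561  0.054 ]
 [ 0.5283 -0.2129  0.054 ]]
0.08486815136509113 0.049577311113751146
block x yaw 175.79651335271333
wire yaw 173.8304019328057 [ 0.51372854 -0.23648461  0.112     ] 0.05386333979398894
```

View pics/w1c.png

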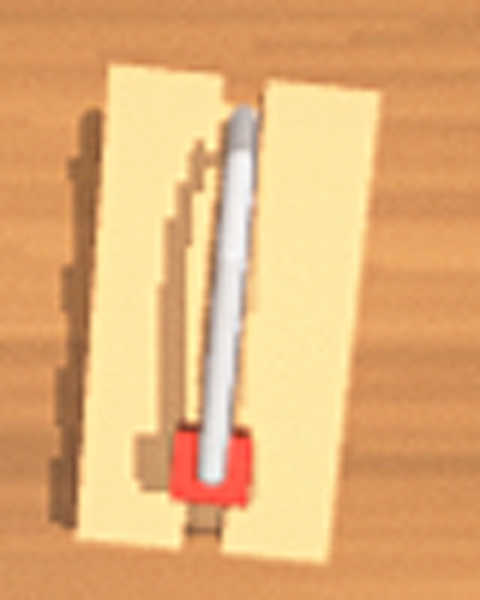

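```bash
python3 - <<'E'
from h import *
plan([.4605,-.2308,.15],85.5)
E
```

```text
{'shift_cm(before turn)': array([12.12,  0.16, -5.72]), 'yaw_y': np.float64(-90.11), 'turn_x': np.float64(0.0767), 'shift_after_turn': array([12.12, -0.28, -5.72])}
```

Request:
{"op": "servo_tool", "data": {
  "moves": [
    [0, 0, 0, 0.077, -1],
    [1.2, 0, -1, 0, -1],
    [1.2, 0, -1, 0, -1],
    [1.2, -0.1, -1, 0, -1],
    [1.6, -0.1, -1, 0, -1],
    [1.7, -0.1, -1, 0, -1],
    [1.7, 0, -0.7, 0, -1],
    [1.7, 0, 0, 0, -1],
    [1.8, 0, 0, 0, -1],
    [0, 0, 0, 0, -1]
  ]
}}

```text
clock: 5.05
tcp_pos: [0.4596, -0.2286, 0.1484]
orientation: [0.028, -0.706, 0.027, 0.708]
wrist_force: [-0.3, 0.5, -0.1]
finger_gap: 0.0855
```

```bash
python3 - <<'E'
from look import *
p=look('wrist','w2',['hook_grip','hook_apex'])
R,t=RT();print(t)
for z in (.06,.079,.096): print(z,proj(p,[t[0],t[1],z]))
P=p['pixels'].astype(int); red=(P[...,2]>130)&(P[...,1]<80)&(P[...,0]<80); red[:, :200]=0
a=np.argwhere(red); print(a.min(0),a.max(0),a.mean(0))
cv2.imwrite('pics/w2b.png',cv2.resize(p['pixels'],None,fx=1.5,fy=1.5,interpolation=cv2.INTER_CUBIC))
E
```

```text
hook_grip [([253.5, 205.9], 0.92), ([250.4, 171.2], 0.17)]
hook_apex [([253.2, 173.5], 0.75)]
[ 0.46096237 -0.22964141  0.15073476]
0.06 [[250.93891837 196.02547144]]
0.079 [[251.03001663 204.15616184]]
0.096 [[251.12479836 212.61560812]]
[188 226] [338 260] [205.72340426 250.45896657]
```

View pics/w2b.png

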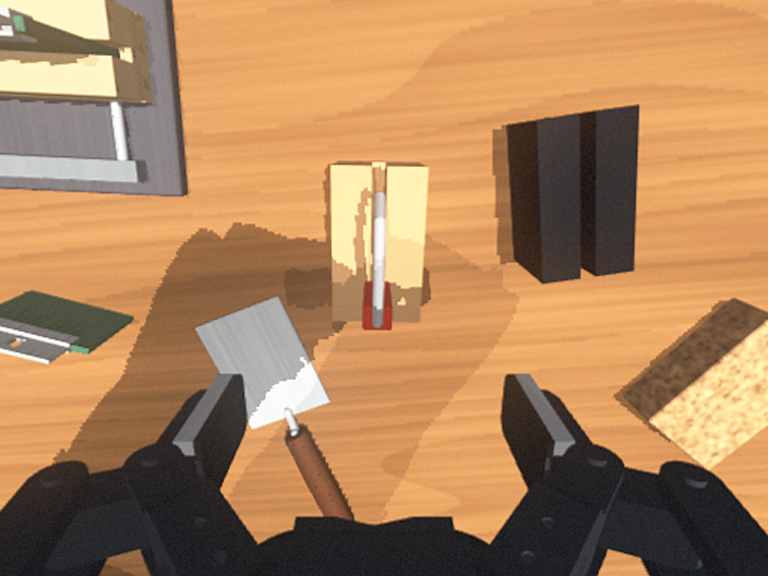

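Request:
{"op": "servo_tool", "data": {
  "moves": [
    [1.5, 0, 0, 0, -1],
    [1.5, 0, 0, 0, -1],
    [1.5, 0, 0, 0, -1],
    [1.5, 0, 0, 0, -0.5],
    [1.4, 0, 0, 0, 0],
    [1.0, 0, 0, 0, 0.3],
    [0.5, 0, 0, 0, 1],
    [0, 0, 0, 0, 1],
    [0, 0, 0, 0, 1],
    [0, 0, 0, 0, 1]
  ],
  "grip_force": 90
}}

```text
clock: 6.45
tcp_pos: [0.4607, -0.2295, 0.0614]
orientation: [-0.027, 0.707, -0.027, -0.706]
wrist_force: [-0.0, 0.0, -1.0]
finger_gap: 0.0125
```

Request:
{"op": "servo_tool", "data": {
  "moves": [
    [0, 0, 0, 0, 1],
    [0, 0, 0, 0, 1],
    [-0.5, 0, 0, 0, 1],
    [-1.5, 0, 0, 0, 1],
    [-2, 0, 0, 0, 1],
    [-2.5, 0, 0, 0, 1],
    [-2.5, 0, 0, 0, 1],
    [-2.5, 0, 0, 0, 1],
    [-2.5, 0, 0, 0, 1],
    [-2, 0, 0, 0, 1]
  ]
}}

```text
clock: 7.7
tcp_pos: [0.4609, -0.2296, 0.2237]
orientation: [-0.027, 0.707, -0.028, -0.706]
wrist_force: [0.1, -0.5, 0.1]
finger_gap: 0.0125
```

```bash
python3 - <<'E'
from look import *
p=look('wrist','w3',['hook_grip','hook_apex','hook_tip'])
s=env.get_state();print(s['tcp_pos'],s['finger_gap'],s['wrist_force'],s['orientation'])
cv2.imwrite('pics/w3b.png',cv2.resize(p['pixels'],None,fx=1.5,fy=1.5,interpolation=cv2.INTER_CUBIC))
E
```

```text
hook_grip [([250.4, 267.4], 0.75)]
hook_apex [([248.0, 269.1], 0.72), ([251.4, 238.1], 0.69)]
hook_tip []
[ 0.46080755 -0.22955505  0.22188909] 0.0125744893011795 [ 0.38494947  0.38340622 -1.10850625] [-0.02697656  0.70700478 -0.02758148 -0.70615563]
```

View pics/w3b.png

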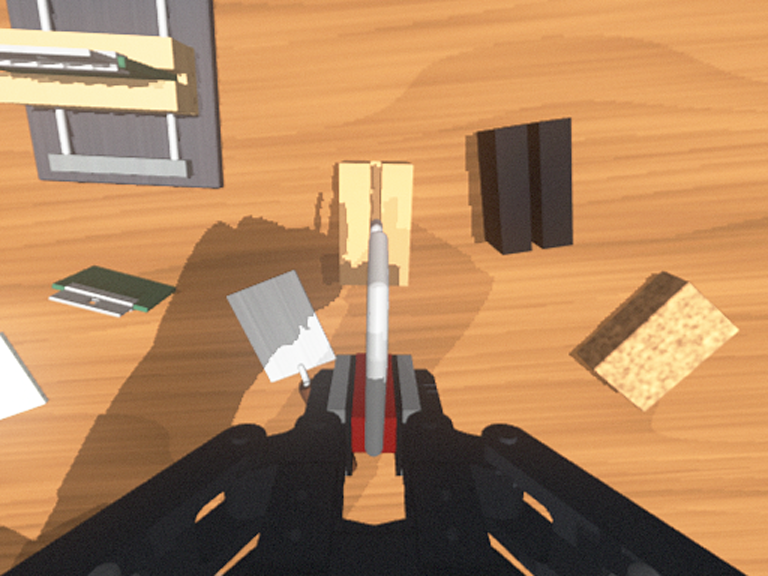

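```bash
cat >> h.py <<'E'
HO=[0.0514,0.0,-0.034]  # hook origin in tool frame
def hook2tool(h): 
    h=np.atleast_2d(h)/1000.; return np.c_[-h[:,2],h[:,1],h[:,0]]+np.array(HO)
def hookw(h):
    R,t=RT(); return hook2tool(h)@R.T+t
WIRE=np.array([(-22,82),(-14,97),(0,102),(14,97),(34,90),(34,48),(-14,24),(-14,12),(0,2),(20,11.5)])
W3=np.c_[WIRE[:,0],0*WIRE[:,0],WIRE[:,1]]
def overlay(p,fx=1.5):
    im=cv2.resize(p['pixels'],None,fx=fx,fy=fx,interpolation=cv2.INTER_CUBIC)
    q=proj(p,hookw(W3))*fx
    for a in q: cv2.circle(im,tuple(int(v) for v in a),3,(255,0,255),1)
    return im
E
python3 - <<'E'
from look import *
p=shot('wrist'); cv2.imwrite('pics/w3o.png',overlay(p)[150:500,200:560])
# board from this view
for t in ['board','cradle_base']:
    print(t,[(np.round(d['location'],1).tolist(),round(d['conf'],2)) for d in models.pinpoint(t,p)[:3]])
E
```

```text
board [([71.7, 48.9], 0.88), ([89.6, 187.3], 0.61)]
cradle_base [([85.4, 50.7], 0.61)]
```

View pics/w3o.png

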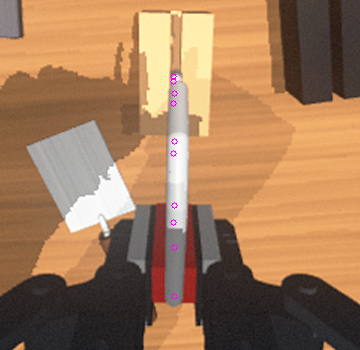

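```bash
python3 - <<'E'
from h import *
plan([.66,-.14,.235])
E
```

```text
{'shift_cm(before turn)': array([ -1.48, -10.42, -19.24]), 'yaw_y': np.float64(-94.42)}
```

Request:
{"op": "servo_tool", "data": {
  "moves": [
    [-1.5, 0, -1, 0, 1],
    [0, -1, -2, 0, 1],
    [0, -1, -2.5, 0, 1],
    [0, -1.5, -2.5, 0, 1],
    [0, -1.5, -2.5, 0, 1],
    [0, -1.5, -2.5, 0, 1],
    [0, -1.5, -2.5, 0, 1],
    [0, -1.5, -2, 0, 1],
    [0, -0.9, -1.7, 0, 1],
    [0, 0, 0, 0, 1]
  ]
}}

```text
clock: 9.3
tcp_pos: [0.6604, -0.1397, 0.2344]
orientation: [0.027, -0.706, 0.027, 0.707]
wrist_force: [0.6, -0.3, 0.2]
finger_gap: 0.0126
```

```bash
python3 - <<'E'
from look import *
p=look('wrist','w4',['board','cradle_base'])
cv2.imwrite('pics/w4b.png',cv2.resize(p['pixels'],None,fx=1.5,fy=1.5,interpolation=cv2.INTER_CUBIC))
import pickle; pickle.dump(p,open('w4.pkl','wb'))
E
```

```text
board [([184.2, 214.6], 0.78), ([191.8, 207.7], 0.68), ([399.3, 114.7], 0.22)]
cradle_base [([190.2, 204.4], 0.75)]
```

View pics/w4b.png

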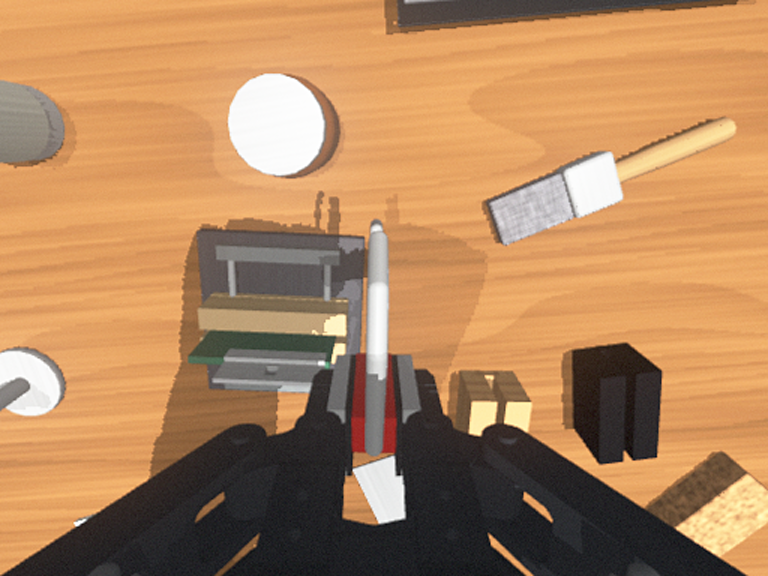

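```bash
python3 - <<'E'
from h import *
import pickle; p=pickle.load(open('w4.pkl','rb'))
im=p['pixels'][180:275,115:250]
cv2.imwrite('pics/w4z.png',cv2.resize(im,None,fx=5.9,fy=5.9,interpolation=cv2.INTER_CUBIC)); print(im.shape)
E
```

```text
(95, 135, 3)
```

View pics/w4z.png

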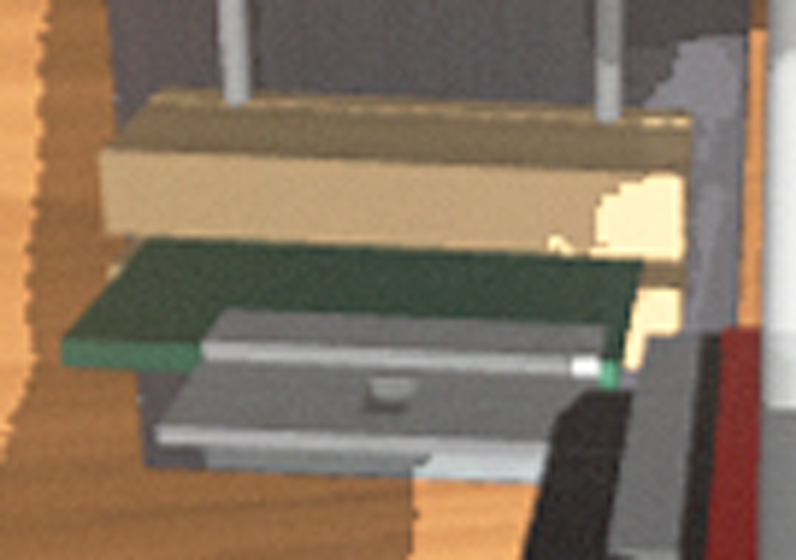

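```bash
python3 - <<'E'
from h import *
import pickle; p=pickle.load(open('w4.pkl','rb'))
f=lambda u,v,z: onz(p,(u/5.9+115,v/5.9+180),z)
A=f(62,341,.108);A2=f(62,366,.108);B=f(620,362,.108);S=f(157,428,.134);H=f(390,392,.121);S2=f(545,443,.134)
for n,v in dict(A=A,A2=A2,B=B,S=S,S2=S2,H=H).items(): print(n,v.round(4))
d=B-A;print(np.linalg.norm(d),np.degrees(np.arctan2(d[1],d[0]))); d=S2-S;print(np.degrees(np.arctan2(d[1],d[0])),np.linalg.norm(d))
# cradle base corners z=.012
for u,v in [(197/1.5,229/1.5),(363/1.5,236/1.5)]: print(onz(p,(u,v),.012))
#plywood top edges far z=.063
C=f(152,92,.063);D=f(690,125,.063);d=D-C;print(C,D,np.degrees(np.arctan2(d[1],d[0])))
C=f(100,150,.063);D=f(685,172,.063);d=D-C;print(C,D,np.degrees(np.arctan2(d[1],d[0])),np.linalg.norm(d))
E
```

```text
A [ 0.6141 -0.0114  0.108 ]
A2 [ 0.6094 -0.0104  0.108 ]
B [ 0.603  -0.1056  0.108 ]
S [ 0.6103 -0.0361  0.134 ]
S2 [ 0.6031 -0.0962  0.134 ]
H [ 0.607  -0.0694  0.121 ]
0.09488297976381886 -96.70340801588594
-96.80419358317874 0.06060848130200761
[0.68365411 0.0053157  0.012     ]
[ 0.66745832 -0.13083223  0.012     ]
[ 0.64313594 -0.01663021  0.063     ] [ 0.62886187 -0.11750185  0.063     ] -98.05429229799745
[ 0.63229868 -0.00447873  0.063     ] [ 0.6193824  -0.11564526  0.063     ] -96.62739889084268 0.11191437773734322
```

```bash
python3 - <<'E'
from h import *
plan([.67,.01,.235],83.3)
E
```

```text
{'shift_cm(before turn)': array([  0.06, -15.12,   0.1 ]), 'yaw_y': np.float64(-94.44), 'turn_x': np.float64(0.0394), 'shift_after_turn': array([  0.06, -15.1 ,   0.69])}
```

Request:
{"op": "servo_tool", "data": {
  "moves": [
    [0, 0, 0, 0.039, 1],
    [0, -1, 0.1, 0, 1],
    [0, -2, 0.1, 0, 1],
    [0, -2.2, 0.1, 0, 1],
    [0, -2.2, 0.1, 0, 1],
    [0, -2.2, 0.1, 0, 1],
    [0, -2.2, 0.1, 0, 1],
    [0, -2.0, 0.1, 0, 1],
    [0, -1.3, 0, 0, 1],
    [0, 0, 0, 0, 1]
  ]
}}

```text
clock: 10.7
tcp_pos: [0.6704, 0.0074, 0.2362]
orientation: [-0.039, 0.706, -0.038, -0.706]
wrist_force: [0.4, -1.0, -0.3]
finger_gap: 0.0124
```

```bash
python3 - <<'E'
from look import *
p=look('wrist','w5',['board','cradle_base'])
cv2.imwrite('pics/w5b.png',cv2.resize(p['pixels'],None,fx=1.5,fy=1.5,interpolation=cv2.INTER_CUBIC))
cv2.imwrite('pics/w5z.png',cv2.resize(p['pixels'][180:280,250:385],None,fx=5.9,fy=5.9,interpolation=cv2.INTER_CUBIC))
import pickle; pickle.dump(p,open('w5.pkl','wb')); print(RT()[1])
E
```

```text
board [([300.5, 212.9], 0.74)]
cradle_base [([302.5, 204.4], 0.56)]
[0.67028141 0.00605617 0.23622058]
```

View pics/w5b.png

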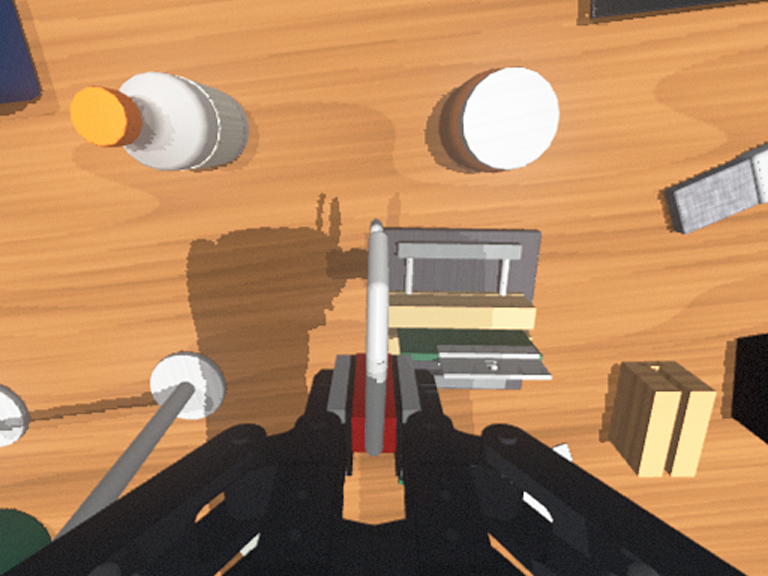

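View pics/w5z.png

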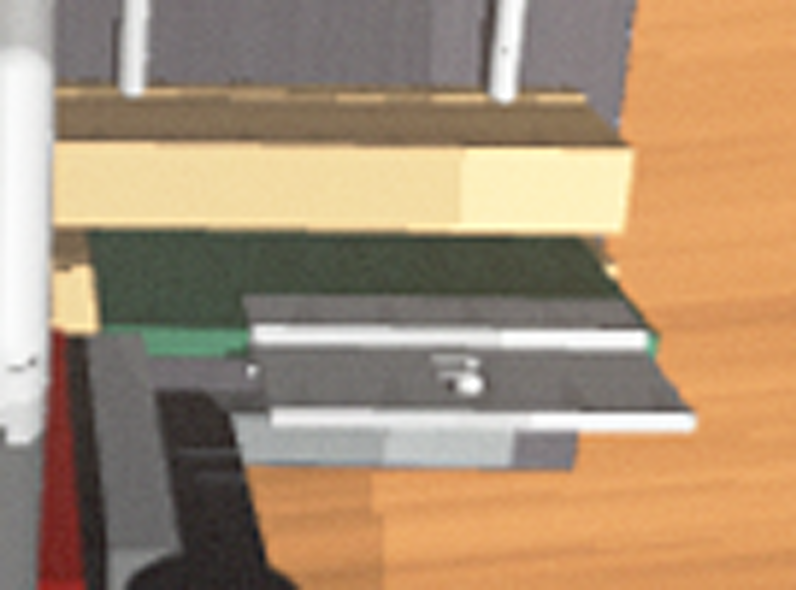

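```bash
python3 - <<'E'
from h import *
import pickle; p=pickle.load(open('w4.pkl','rb'));q=pickle.load(open('w5.pkl','rb'))
P=lambda u,v:(p,(u/5.9+115,v/5.9+180)); Q=lambda u,v:(q,(u/5.9+250,v/5.9+180))
print('strip L',tri([P(157,429),Q(271,410)]))
print('hole',tri([P(390,393),Q(459,375)]))
for z in (.134,):
  L=onz(*Q(271,411),z);Rr=onz(*Q(695,412),z);d=Rr-L;print(L,Rr,(L+Rr)/2,np.linalg.norm(d),np.degrees(np.arctan2(d[1],d[0])))
print('hole q',onz(*Q(459,375),.121))
Rq=onz(*Q(657,335),.108); print('board right far top',Rq, 'left P',onz(*P(62,341),.108), np.linalg.norm(Rq-onz(*P(62,341),.108)))
E
```

```text
strip L [ 0.60350034 -0.03035487  0.12137331]
hole [ 0.59856656 -0.06485349  0.10589136]
[ 0.6106608  -0.02892103  0.134     ] [ 0.60341593 -0.09483828  0.134     ] [ 0.60703837 -0.06187966  0.134     ] 0.06631418555404885 -96.27212433149421
hole q [ 0.60658996 -0.06135644  0.121     ]
board right far top [ 0.60338068 -0.09811159  0.108     ] left P [ 0.61406411 -0.01135176  0.108     ] 0.08741511624415291
```

```bash
python3 - <<'E'
from h import *
import pickle; p=pickle.load(open('w4.pkl','rb'));q=pickle.load(open('w5.pkl','rb'))
P=lambda u,v:(p,(u/5.9+115,v/5.9+180)); Q=lambda u,v:(q,(u/5.9+250,v/5.9+180))
z=.122
L=onz(*Q(271,411),z);Rr=onz(*Q(695,412),z);d=Rr-L;print(L,Rr,(L+Rr)/2,np.linalg.norm(d),np.degrees(np.arctan2(d[1],d[0])))
print('L from P',onz(*P(157,429),z))
print('hole q',onz(*Q(459,375),.109),'p',onz(*P(390,393),.109))
Rq=onz(*Q(657,335),.096);Lp=onz(*P(62,341),.096); print('board right far top',Rq, 'left P',Lp, np.linalg.norm(Rq-Lp), (Rq+Lp)/2)
Rq=onz(*Q(633,147),.051);Lp=onz(*P(100,150),.051);d=Rq-Lp; print('ply',Rq,Lp,np.linalg.norm(d),np.degrees(np.arctan2(d[1],d[0])))
E
```

```text
[ 0.60382481 -0.03027227  0.122     ] [ 0.59622487 -0.09942007  0.122     ] [ 0.60002484 -0.06484617  0.122     ] 0.06956419592162362 -96.27212433149417
L from P [ 0.60368727 -0.03060208  0.122     ]
hole q [ 0.59990916 -0.06414904  0.109     ] p [ 0.60057691 -0.06584606  0.109     ]
board right far top [ 0.59687835 -0.10239858  0.096     ] left P [ 0.60840644 -0.00535909  0.096     ] 0.09772184315998562 [ 0.60264239 -0.05387884  0.096     ]
ply [ 0.61467772 -0.113384    0.051     ] [0.6281493  0.00091753 0.051     ] 0.11509267657154261 -96.72187075315952
```

```bash
cat >> h.py <<'E'
HOLE=np.array([.5988,-.0647,.109]); BY=np.radians(173.5)
BX=np.array([np.cos(BY),np.sin(BY),0]); BYv=np.array([-np.sin(BY),np.cos(BY),0])
TIP=np.array([20,0,11.5])
def tip_in_hole():
    t=hookw(TIP)[0]-HOLE; return np.array([t@BX,t@BYv,t[2]])*1000
def plan_tip(bx,by,bz,yaw=None):
    """tip at board-relative mm from hole centre"""
    R,t=RT(); tgt=HOLE+(BX*bx+BYv*by+np.array([0,0,bz]))/1000
    return plan(tgt-(hookw(TIP)[0]-t),yaw)
E
python3 - <<'E'
from h import *
print(tip_in_hole()); plan_tip(-13,0,45,83.5)
E
```

```text
[-77.01145581 -78.52853885  87.32058617]
{'shift_cm(before turn)': array([4.21, 7.84, 6.42]), 'yaw_y': np.float64(-96.34), 'turn_x': np.float64(0.0029), 'shift_after_turn': array([4.21, 7.86, 6.4 ])}
```

Request:
{"op": "servo_tool", "data": {
  "moves": [
    [0, 1, 0.5, 0.003, 1],
    [0, 1.2, 1, 0, 1],
    [0, 1.2, 1, 0, 1],
    [0.5, 1.2, 1, 0, 1],
    [1, 1.2, 1, 0, 1],
    [1, 1, 1, 0, 1],
    [1, 0.7, 0.6, 0, 1],
    [0.7, 0.35, 0.3, 0, 1],
    [0, 0, 0, 0, 1],
    [0, 0, 0, 0, 1]
  ]
}}

```text
clock: 12.1
tcp_pos: [0.5982, -0.064, 0.1945]
orientation: [-0.041, 0.706, -0.039, -0.706]
wrist_force: [-0.6, 0.3, -1.5]
finger_gap: 0.0131
```

```bash
python3 - <<'E'
from look import *
print(tip_in_hole(),RT()[1])
p=shot('side'); 
im=overlay(p,5)[165*5:225*5, 220*5:300*5]; cv2.imwrite('pics/s6.png',im)
q=proj(p,hookw(TIP)); print(q,proj(p,HOLE))
p=shot('wrist'); cv2.imwrite('pics/w6.png',overlay(p))
plan_tip(-10,0,0,83.5)
E
```

```text
[-13.38237187  -0.73507488  45.59759428] [ 0.5982237  -0.06400966  0.1944858 ]
[[249.39506311 182.84066343]] [[252.3812639  193.66951737]]
{'shift_cm(before turn)': array([4.56, 0.11, 0.35]), 'yaw_y': np.float64(-96.44), 'turn_x': np.float64(0.0011), 'shift_after_turn': array([4.56, 0.11, 0.35])}
```

View pics/s6.png

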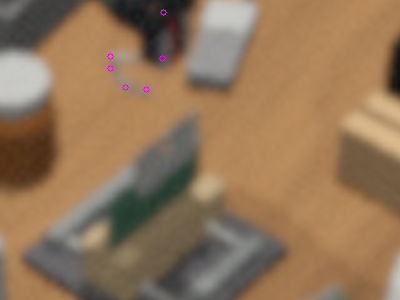

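View pics/w6.png

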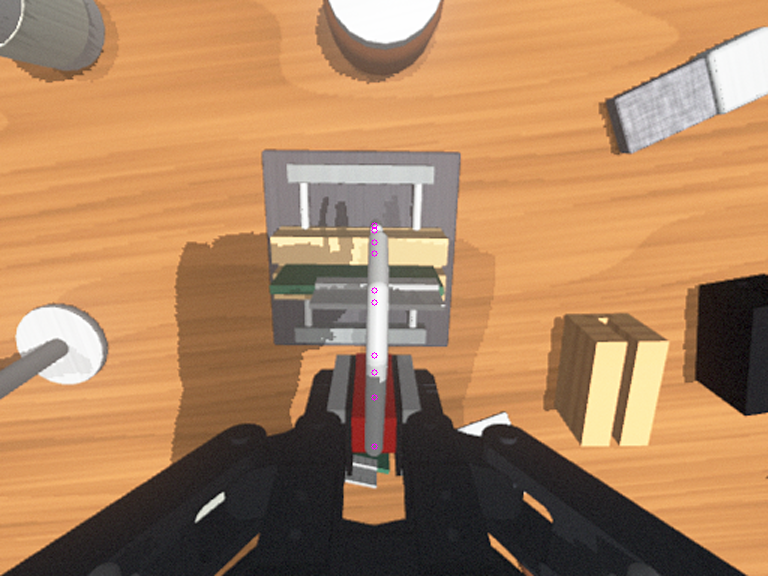

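Request:
{"op": "servo_tool", "data": {
  "moves": [
    [0.5, 0.05, 0, 0.001, 1],
    [0.8, 0, 0, 0, 1],
    [0.8, 0, 0, 0, 1],
    [0.8, 0, 0, 0, 1],
    [0.8, 0, 0, 0, 1],
    [0.6, 0, 0, 0, 1],
    [0.26, 0, 0.1, 0, 1],
    [0, 0, 0.1, 0, 1],
    [0, 0, 0.1, 0, 1],
    [0, 0, 0, 0, 1]
  ]
}}

```text
clock: 13.45
tcp_pos: [0.595, -0.064, 0.1489]
orientation: [-0.041, 0.706, -0.039, -0.706]
wrist_force: [1.3, -0.4, 0.3]
finger_gap: 0.0125
```

```bash
python3 - <<'E'
from look import *
print(tip_in_hole(),RT()[1])
for i in range(4):
    p=shot('wrist'); s=env.get_state(); print(s['wrist_force'].round(2),s['ft_torque'].round(3))
cv2.imwrite('pics/w7.png',overlay(p)[150:500,150:600])
p=shot('side'); cv2.imwrite('pics/s7.png',overlay(p,6)[165*6:225*6, 210*6:300*6])
E
```

```text
[-10.14346287  -0.36026715  -0.03020333] [ 0.59497077 -0.06399954  0.14886006]
[ 0.58 -0.13  0.47] [ 0.015 -0.007 -0.007]
[-0.65  0.67 -0.84] [ 0.007  0.027 -0.001]
[-0.65 -0.11 -0.58] [-0.044  0.011  0.019]
[-0.73  0.14  0.97] [ 0.036 -0.031  0.1  ]
```

View pics/w7.png

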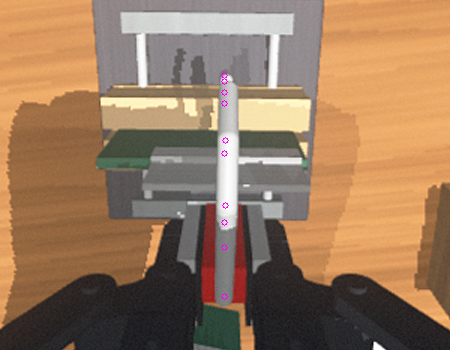

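View pics/s7.png

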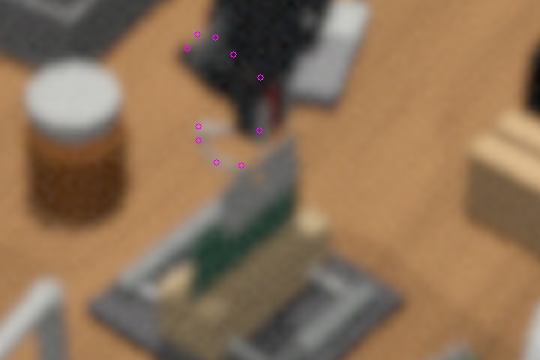

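Request:
{"op": "servo_tool", "data": {
  "moves": [
    [0, 0, 0.2, 0, 1],
    [0, 0, 0.2, 0, 1],
    [0, 0, 0.2, 0, 1],
    [0, 0, 0.2, 0, 1],
    [0, 0, 0.2, 0, 1],
    [-0.05, 0, 0.15, 0, 1],
    [-0.05, 0, 0.15, 0, 1],
    [-0.05, 0, 0.1, 0, 1],
    [0, 0, 0, 0, 1],
    [0, 0, 0, 0, 1]
  ]
}}

```text
clock: 14.95
tcp_pos: [0.581, -0.0624, 0.15]
orientation: [-0.041, 0.706, -0.039, -0.706]
wrist_force: [-0.5, 0.4, 0.2]
finger_gap: 0.0126
```

```bash
cat > chk.py <<'E'
from look import *
n=sys.argv[1]
print(tip_in_hole(),RT()[1])
F=[]
for i in range(4):
    p=shot('wrist'); s=env.get_state(); F.append(s['wrist_force'])
print(np.mean(F,0).round(2),s['clock'])
cv2.imwrite('pics/w%s.png'%n,overlay(p)[150:500,150:600])
p=shot('side'); cv2.imwrite('pics/s%s.png'%n,cv2.resize(p['pixels'],None,fx=6,fy=6,interpolation=cv2.INTER_CUBIC)[165*6:225*6, 210*6:300*6])
E
python3 chk.py 8
```

```text
[ 3.96605333 -0.39478062  1.09172398] [ 0.58097767 -0.06237514  0.14998987]
[-0.41  0.15 -0.48] 15.15
```

View pics/w8.png

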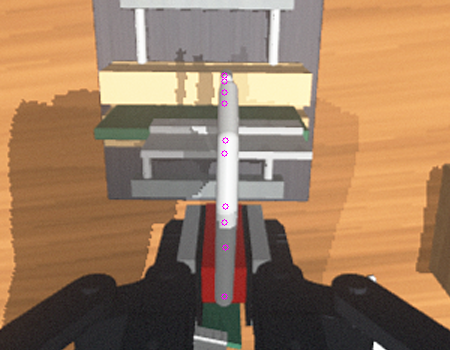

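View pics/s8.png

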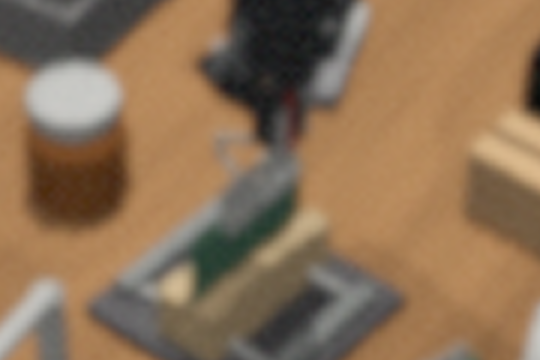

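```bash
python3 - <<'E'
from h import *
p=shot('wrist'); im=p['pixels']
L=HOLE+np.array([0,0,.013])-.035*BYv-.0015*BX; Rr=L+.07*BYv
B=HOLE-np.array([0,0,.013])-BX*.003
ply=[np.array([.6147,-.1134,.051]),np.array([.6281,.0009,.051])]
fx=4; im=cv2.resize(im,None,fx=fx,fy=fx,interpolation=cv2.INTER_CUBIC)
for X in [L,Rr,B]+ply:
    u=proj(p,X)[0]; print(u); cv2.drawMarker(im,tuple(int(v) for v in u*fx),(255,0,255),0,14,1)
cv2.imwrite('pics/w8z.png',im[140*fx:250*fx,160*fx:312*fx])
E
```

```text
[192.86723221 200.18892968]
[307.86117068 200.28307419]
[250.29456204 185.53945595]
[307.50456476 148.07076647]
[166.27366737 147.59868684]
```

View pics/w8z.png

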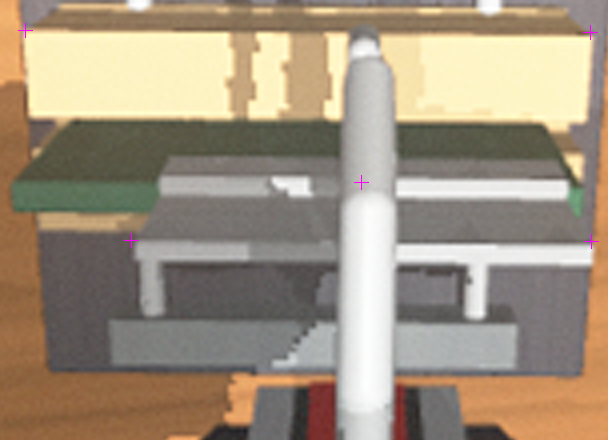

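Request:
{"op": "servo_tool", "data": {
  "moves": [
    [-0.05, 0, 0.1, 0, 1],
    [-0.05, 0, 0.15, 0, 1],
    [-0.05, 0, 0.15, 0, 1],
    [-0.05, 0, 0.15, 0, 1],
    [-0.05, 0, 0.15, 0, 1],
    [-0.05, 0, 0.15, 0, 1],
    [-0.05, 0, 0.15, 0, 1],
    [0, 0, 0, 0, 1],
    [0, 0, 0, 0, 1],
    [0, 0, 0, 0, 1]
  ]
}}

```text
clock: 16.5
tcp_pos: [0.571, -0.0613, 0.1534]
orientation: [-0.041, 0.706, -0.039, -0.706]
wrist_force: [-0.2, -0.2, -0.1]
finger_gap: 0.0125
```

```bash
python3 chk.py 9; python3 - <<'E'
from h import *
p=shot('wrist'); im=p['pixels']
L=HOLE+np.array([0,0,.013])-.035*BYv-.0015*BX; Rr=L+.07*BYv
fx=4; im=cv2.resize(im,None,fx=fx,fy=fx,interpolation=cv2.INTER_CUBIC)
for X in [L,Rr]:
    u=proj(p,X)[0]; print(u); cv2.drawMarker(im,tuple(int(v) for v in u*fx),(255,0,255),0,14,1)
cv2.imwrite('pics/w9z.png',im[120*fx:250*fx,160*fx:312*fx])
E
```

```text
[13.98719178 -0.37028634  4.5478492 ] [ 0.57102251 -0.06126449  0.15344749]
[ 0.02 -0.34 -0.61] 16.7
[192.9365946  182.79816405]
[307.79570764 182.86455579]
```

View pics/w9z.png

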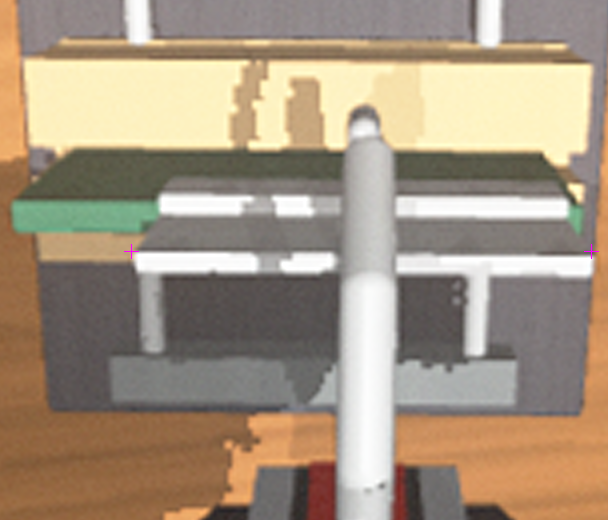

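View pics/s9.png

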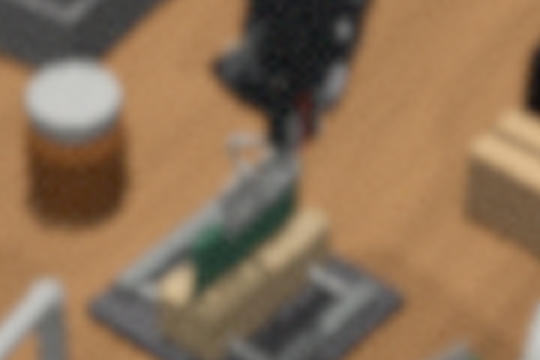

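Request:
{"op": "servo_tool", "data": {
  "moves": [
    [-0.1, 0, 0.15, 0, 1],
    [-0.1, 0, 0.15, 0, 1],
    [-0.15, 0, 0, 0, 1],
    [-0.15, 0, 0, 0, 1],
    [-0.15, 0, 0, 0, 1],
    [-0.15, 0, 0, 0, 1],
    [-0.2, 0, 0, 0, 1],
    [-0.2, 0, 0, 0, 1],
    [-0.2, 0, 0, 0, 1],
    [-0.2, 0, 0, 0, 1]
  ]
}}

```text
clock: 18.05
tcp_pos: [0.568, -0.061, 0.1696]
orientation: [-0.041, 0.706, -0.039, -0.706]
wrist_force: [0.5, -0.1, -2.4]
finger_gap: 0.0126
```

```bash
python3 chk.py 10
```

```text
[16.97986673 -0.33935344 20.73415072] [ 0.56804246 -0.06095623  0.1696327 ]
[ 0.08 -0.16 -1.45] 18.25
```

View pics/w10.png

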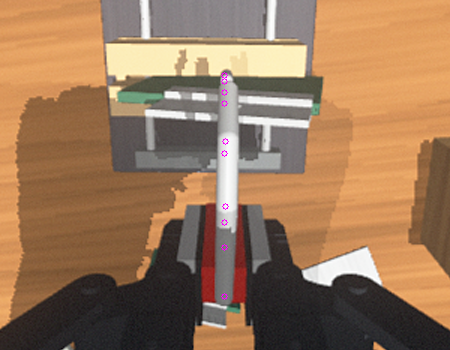

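View pics/s10.png

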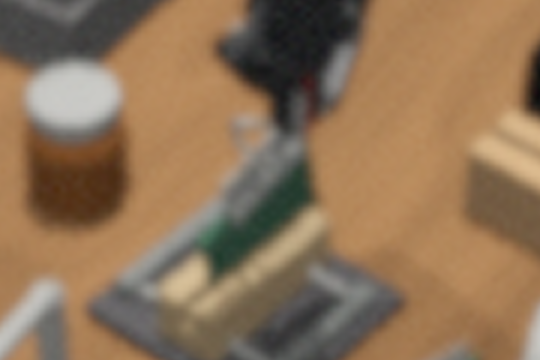

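Request:
{"op": "servo_tool", "data": {
  "moves": [
    [-0.2, 0, 0, 0, 1],
    [-0.25, 0, 0, 0, 1],
    [-0.3, 0, 0, 0, 1],
    [-0.3, 0, 0, 0, 1],
    [-0.3, 0, 0, 0, 1],
    [-0.3, 0, 0, 0, 1],
    [-0.3, 0, 0, 0, 1],
    [-0.3, 0, 0, 0, 1],
    [-0.3, 0, 0, 0, 1],
    [-0.3, 0, 0, 0, 1]
  ]
}}

```text
clock: 19.55
tcp_pos: [0.568, -0.061, 0.1982]
orientation: [-0.041, 0.706, -0.039, -0.706]
wrist_force: [-0.1, -0.5, -2.7]
finger_gap: 0.0125
```

Request:
{"op": "servo_tool", "data": {
  "moves": [
    [-0.3, 0, 0, 0, 1],
    [-0.4, 0, 0, 0, 1],
    [-0.5, 0, 0, 0, 1],
    [-0.6, 0, 0, 0, 1],
    [-0.6, 0, 0, 0, 1],
    [-0.6, 0, 0, 0, 1],
    [-0.6, 0, 0, 0, 1],
    [-0.6, 0, 0, 0, 1],
    [-0.5, 0, 0, 0, 1],
    [-0.3, 0, 0, 0, 1]
  ]
}}

```text
clock: 20.8
tcp_pos: [0.5681, -0.0612, 0.2484]
orientation: [-0.041, 0.706, -0.039, -0.706]
wrist_force: [0.2, 0.5, -2.4]
finger_gap: 0.0127
```

```bash
python3 chk.py 11; python3 - <<'E'
from look import *
p=look('side','side11',['rail_mid','board']); cv2.imwrite('pics/s11z.png',cv2.resize(p['pixels'],None,fx=4,fy=4,interpolation=cv2.INTER_CUBIC)[140*4:290*4,150*4:320*4])
t=look('top','top11',['rail_mid','rail']); cv2.imwrite('pics/t11z.png',cv2.resize(t['pixels'],None,fx=5,fy=5,interpolation=cv2.INTER_CUBIC)[170*5:240*5,90*5:250*5])
E
```

```text
[16.89310935 -0.11973925 99.47069539] [ 0.56809329 -0.0611818   0.24836548]
[ 0.04 -0.09 -2.09] 21.0
rail_mid [([194.3, 234.0], 0.97)]
board [([255.3, 191.3], 0.89), ([282.5, 235.3], 0.77), ([251.9, 216.2], 0.57)]
rail_mid [([138.3, 196.8], 0.66)]
rail []
```

View pics/w11.png

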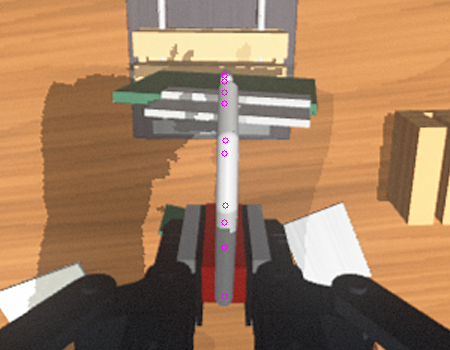

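View pics/s11z.png

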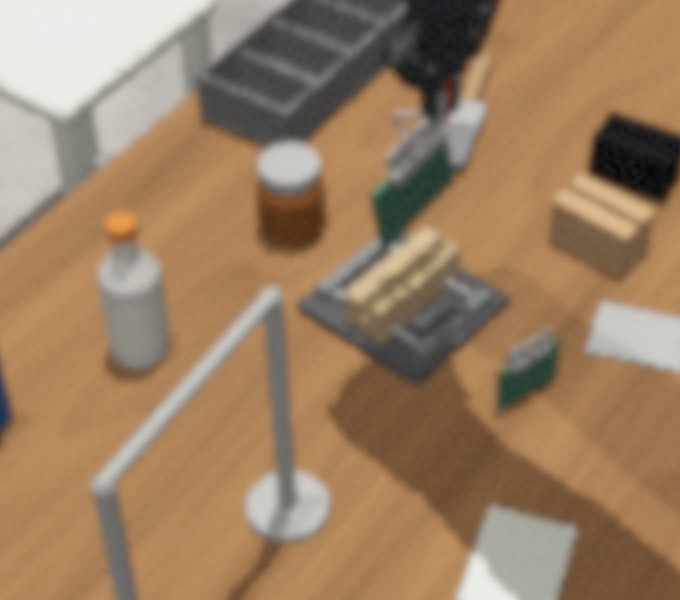

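View pics/t11z.png

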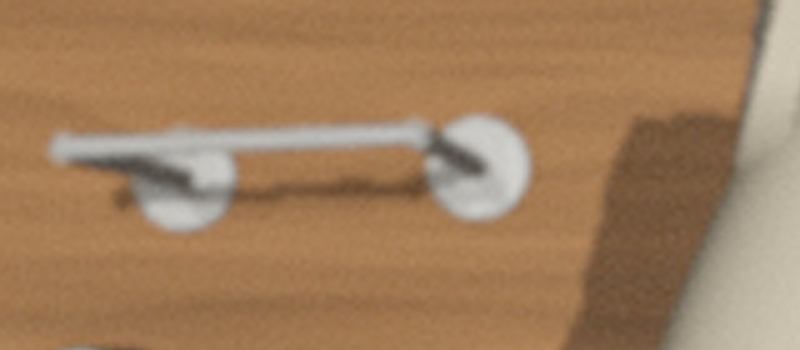

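```bash
python3 - <<'E'
from h import *
s=shot('side');t=shot('top')
for a,b in [((175,261.7),(101,199.8)),((218.8,213.8),(176,196.8))]:
    print(tri([(s,a),(t,b)]),onz(s,a,.26),onz(t,b,.26))
A=onz(t,(101,199.8),.26);B=onz(t,(176,196.8),.26);print((A+B)/2,np.linalg.norm(A-B),np.degrees(np.arctan2(*(A-B)[[1,0]])))
A=onz(s,(175,261.7),.26);B=onz(s,(218.8,213.8),.26);print((A+B)/2,np.linalg.norm(A-B),np.degrees(np.arctan2(*(A-B)[[1,0]])))
s_=env.get_state();print(s_['joint_pos'])
E
```

```text
[0.53938241 0.40217514 0.25930373] [0.53839073 0.40230275 0.26      ] [0.53981923 0.4022928  0.26      ]
[0.55245506 0.19079858 0.25005959] [0.54659931 0.19839764 0.26      ] [0.55128131 0.18899594 0.26      ]
[0.54555027 0.29564437 0.26      ] 0.21360461100038694 93.0759845847184
[0.54249502 0.3003502  0.26      ] 0.20407026792469884 92.30530541895794
[-2.49168374e-01  3.02252387e-01  7.13251489e-02  1.34034036e+00
  2.61941702e-03  3.00615857e+00]
```

Request:
{"op": "servo_tool", "data": {
  "moves": [
    [0, 0, 0, -0.04, 1],
    [0, 0, 0, -0.08, 1],
    [0, 0, 0, -0.12, 1],
    [0, 0, 0, -0.12, 1],
    [0, 0, 0, -0.12, 1],
    [0, 0, 0, -0.12, 1],
    [0, 0, 0, -0.12, 1],
    [0, 0, 0, -0.12, 1],
    [0, 0, 0, -0.1, 1],
    [0, 0, 0, -0.06, 1]
  ]
}}

```text
clock: 22.7
tcp_pos: [0.568, -0.0612, 0.248]
orientation: [0.303, 0.639, 0.305, -0.638]
wrist_force: [-0.5, -0.3, -2.4]
finger_gap: 0.0128
```

```bash
python3 - <<'E'
from look import *
s=env.get_state(); print(s['joint_pos'].round(3),s['wrist_force'],s['clock'])
p=shot('side'); cv2.imwrite('pics/s12z.png',cv2.resize(p['pixels'],None,fx=5,fy=5,interpolation=cv2.INTER_CUBIC)[140*5:240*5,190*5:310*5])
p=shot('wrist'); cv2.imwrite('pics/w12.png',overlay(p)[150:500,150:600])
E
```

```text
[-0.249  0.302  0.071  1.34   0.003  2.004] [-0.503562   -0.25123214 -2.41272785] 22.7
```

View pics/s12z.png

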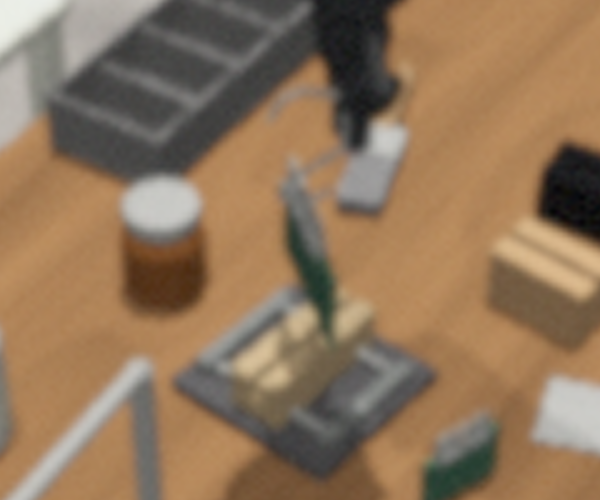

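View pics/w12.png

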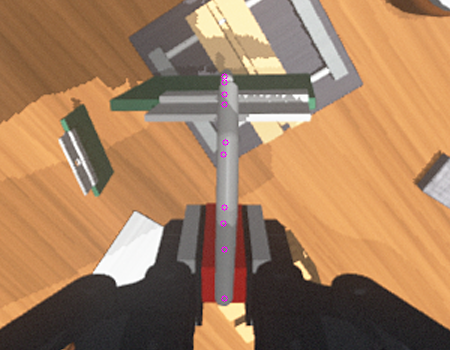

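Request:
{"op": "servo_tool", "data": {
  "moves": [
    [0, 0, 0, -0.06, 1],
    [0, 0, 0, -0.1, 1],
    [0, 0, 0, -0.13, 1],
    [0, 0, 0, -0.14, 1],
    [0, 0, 0, -0.14, 1],
    [0, 0, 0, -0.14, 1],
    [0, 0, 0, -0.14, 1],
    [0, 0, 0, -0.14, 1],
    [0, 0, 0, -0.14, 1],
    [0, 0, 0, -0.14, 1]
  ]
}}

```text
clock: 24.05
tcp_pos: [0.568, -0.0612, 0.248]
orientation: [0.623, 0.334, 0.624, -0.333]
wrist_force: [-0.2, 0.1, -2.3]
finger_gap: 0.0127
```

Request:
{"op": "servo_tool", "data": {
  "moves": [
    [0, 0, 0, -0.14, 1],
    [0, 0, 0, -0.14, 1],
    [0, 0, 0, -0.14, 1],
    [0, 0, 0, -0.14, 1],
    [0, 0, 0, -0.14, 1],
    [0, 0, 0, -0.14, 1],
    [0, 0, 0, -0.14, 1],
    [0, 0, 0, -0.14, 1],
    [0, 0, 0, -0.14, 1],
    [0, 0, 0, -0.14, 1]
  ]
}}

```text
clock: 25.3
tcp_pos: [0.5681, -0.0612, 0.248]
orientation: [0.692, -0.146, 0.691, 0.148]
wrist_force: [-0.3, 0.6, -2.4]
finger_gap: 0.0127
```

Request:
{"op": "servo_tool", "data": {
  "moves": [
    [0, 0, 0, -0.14, 1],
    [0, 0, 0, -0.14, 1],
    [0, 0, 0, -0.14, 1],
    [0, 0, 0, -0.14, 1],
    [0, 0, 0, -0.14, 1],
    [0, 0, 0, -0.14, 1],
    [0, 0, 0, -0.14, 1],
    [0, 0, 0, -0.14, 1],
    [0, 0, 0, -0.14, 1],
    [0, 0, 0, -0.14, 1]
  ]
}}

```text
clock: 26.55
tcp_pos: [0.568, -0.0611, 0.248]
orientation: [0.435, -0.557, 0.434, 0.558]
wrist_force: [-0.9, 0.5, -0.3]
finger_gap: 0.0126
```

```bash
python3 - <<'E'
from look import *
s=env.get_state(); print(s['joint_pos'].round(3),s['wrist_force'],s['clock'])
p=shot('wrist'); cv2.imwrite('pics/w13.png',overlay(p))
plan([.45,.28,.27],92.7)
E
```

```text
[-0.249  0.302  0.071  1.34   0.003 -2.067] [-0.86319806  0.46971406 -0.31181224] 26.55
{'shift_cm(before turn)': array([-2.11,  2.95, 35.98]), 'yaw_y': np.float64(-165.6), 'turn_x': np.float64(-1.3666), 'shift_after_turn': array([ -2.14, -34.63,  10.19])}
```

View pics/w13.png

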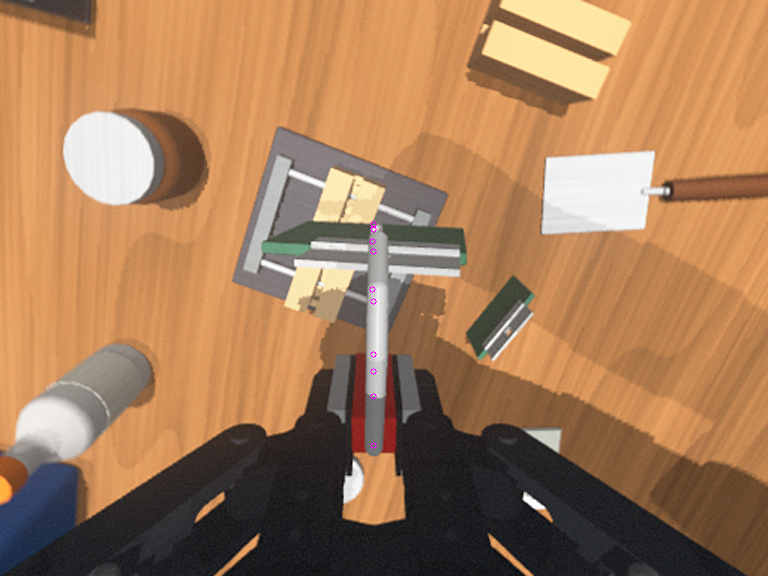

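Request:
{"op": "servo_tool", "data": {
  "moves": [
    [0, 0, 0, -0.15, 1],
    [0, 0, 0, -0.15, 1],
    [0, 0, 0, -0.15, 1],
    [0, 0, 0, -0.15, 1],
    [0, 0, 0, -0.15, 1],
    [0, 0, 0, -0.15, 1],
    [0, 0, 0, -0.15, 1],
    [-0.7, 0, 0, -0.15, 1],
    [-0.7, 0, 0, -0.11, 1],
    [-0.7, 0, 0, -0.057, 1]
  ]
}}

```text
clock: 27.85
tcp_pos: [0.5783, 0.0164, 0.2692]
orientation: [0.009, -0.703, 0.05, 0.709]
wrist_force: [0.2, 0.5, -2.1]
finger_gap: 0.0125
```

```bash
python3 - <<'E'
from look import *
s=env.get_state(); print(s['joint_pos'].round(3),s['wrist_force'],s['clock'])
plan([.43,.26,.27],92.7)
E
```

```text
[-0.08   0.324  0.152  1.406 -0.058 -3.138] [ 0.19163307  0.46275444 -2.10753278] 27.85
{'shift_cm(before turn)': array([ -1.3 , -23.  ,  16.81]), 'yaw_y': np.float64(-94.75), 'turn_x': np.float64(-0.13), 'shift_after_turn': array([ -1.44, -24.98,  13.68])}
```

Request:
{"op": "servo_tool", "data": {
  "moves": [
    [0, -0.7, 0.7, 0, 1],
    [0, -1.2, 1.2, 0, 1],
    [0, -1.2, 1.5, 0, 1],
    [0, -1.2, 1.5, 0, 1],
    [0, -1.2, 1.5, 0, 1],
    [0, -1.2, 1.5, 0, 1],
    [0, -1.2, 1.5, 0, 1],
    [0, -1.2, 1.2, 0, 1],
    [0, -0.8, 0.7, 0, 1],
    [0, 0, 0, 0, 1]
  ]
}}

```text
clock: 29.1
tcp_pos: [0.4737, 0.1237, 0.2641]
orientation: [0.009, -0.703, 0.049, 0.709]
wrist_force: [-0.4, 0.6, -2.4]
finger_gap: 0.0123
```

```bash
python3 - <<'E'
from look import *
s=env.get_state(); print(s['joint_pos'].round(3),s['wrist_force'],s['clock']); R,t=RT(); print(R.round(3),t)
plan([.43,.27,.27],92.7)
p=shot('wrist'); cv2.imwrite('pics/w14.png',overlay(p))
E
```

```text
[ 0.125  0.159 -0.075  1.355 -0.055 -2.934] [-0.37415764  0.57388966 -2.36172251] 29.1
[[-0.011 -0.082 -0.997]
 [-0.057 -0.995  0.082]
 [-0.998  0.058  0.006]] [0.47371592 0.12365764 0.26409482]
{'shift_cm(before turn)': array([ -1.38, -14.17,   5.56]), 'yaw_y': np.float64(-94.69), 'turn_x': np.float64(-0.129), 'shift_after_turn': array([ -1.42, -14.77,   3.69])}
```

View pics/w14.png

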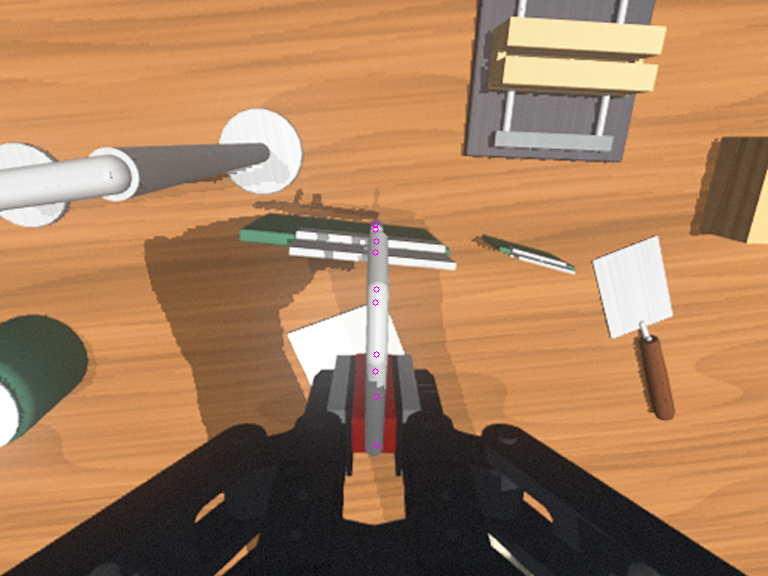

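Request:
{"op": "servo_tool", "data": {
  "moves": [
    [0, -0.5, 0.3, -0.06, 1],
    [-0.2, -1.2, 0.5, -0.06, 1],
    [-0.3, -2, 0.6, -0.01, 1],
    [-0.3, -2.2, 0.7, 0, 1],
    [-0.3, -2.2, 0.6, 0, 1],
    [-0.2, -2.2, 0.5, 0, 1],
    [-0.1, -2.0, 0.4, 0, 1],
    [0, -1.3, 0.2, 0, 1],
    [0, -0.7, 0, 0, 1],
    [0, 0, 0, 0, 1]
  ]
}}

```text
clock: 30.4
tcp_pos: [0.4312, 0.2655, 0.2702]
orientation: [-0.037, -0.702, 0.004, 0.711]
wrist_force: [0.1, -0.8, -1.7]
finger_gap: 0.0129
```

```bash
python3 - <<'E'
from look import *
s=env.get_state(); print(s['joint_pos'].round(3),s['wrist_force'],s['clock']); R,t=RT(); print(R.round(3),t)
p=look('wrist','w15r',['rail_mid']); cv2.imwrite('pics/w15.png',overlay(p))
import pickle; pickle.dump((p,R,t),open('w15.pkl','wb'))
E
```

```text
[ 0.422  0.204 -0.005  1.396 -0.048 -2.766] [ 0.08743888 -0.80920038 -1.72147243] 30.4
[[-0.011  0.048 -0.999]
 [-0.058 -0.997 -0.047]
 [-0.998  0.057  0.014]] [0.43123904 0.265498   0.27017842]
rail_mid [([184.3, 7.0], 0.88), ([499.2, 216.4], 0.74)]
```

View pics/w15.png

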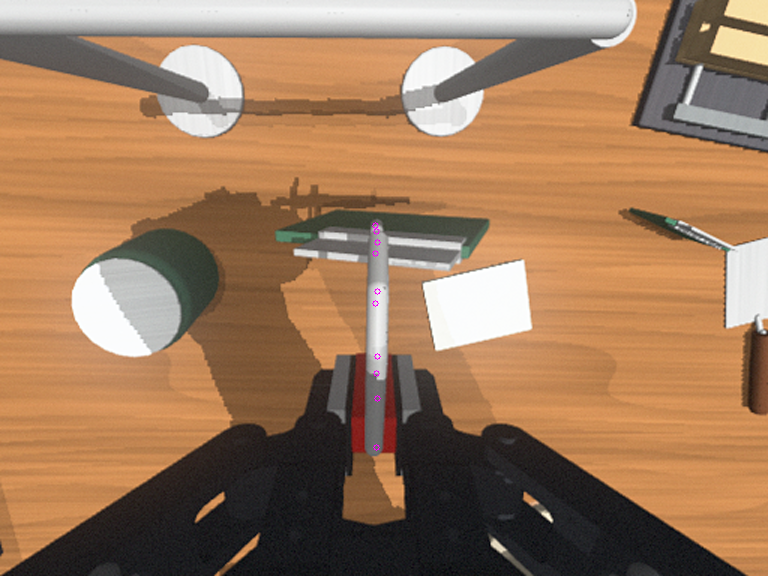

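```bash
python3 - <<'E'
from h import *
import pickle; p,R,t=pickle.load(open('w15.pkl','rb'))
im=p['pixels'].astype(int).sum(2)
for c in (20,100,200,300,380):
    col=im[:60,c]; d=np.diff(col); e=np.argmin(d[:40]); print(c,e, col[max(0,e-3):e+5], col[:6])
E
cp pics/w15r.png pics/w15r2.png; python3 - <<'E'
import cv2
im=cv2.imread('pics/w15r.png'); cv2.imwrite('pics/w15c.png',cv2.resize(im[0:60,300:440],None,fx=5.5,fy=5.5,interpolation=cv2.INTER_CUBIC))
E
```

```text
20 21 [497 470 425 401 346 295 268 272] [684 687 686 695 697 693]
100 22 [493 460 421 377 327 348 453 463] [688 688 693 697 704 704]
200 23 [492 453 417 361 302 416 458 456] [690 695 699 702 711 726]
300 23 [515 477 454 413 355 327 462 493] [686 691 694 697 701 699]
380 24 [492 455 412 359 304 265 255 257] [683 687 696 693 692 696]
```

View pics/w15c.png

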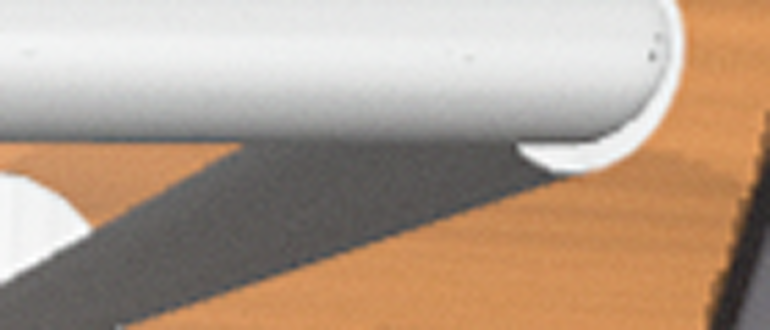

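```bash
python3 - <<'E'
from h import *
import pickle; p,R,t=pickle.load(open('w15.pkl','rb'))
pts=[]
for c,r in [(20,22.8),(100,23.5),(200,24.3),(300,25),(380,25.5)]:
    o,d=ray(p,(c,r)); P=onz(p,(c,r),.26)
    # in x-z plane (bar ~ along y): slope
    n=np.hypot(d[0],d[2]); off=.006*n/abs(d[2]); pts.append([P[0]+off,P[1]]); 
pts=np.array(pts); print(pts.round(4))
k=np.polyfit(pts[:,1],pts[:,0],1); print('yaw of bar',90-np.degrees(np.arctan(k[0])), 'x at y=.29',np.polyval(k,.29))
print('end',onz(p,(421,9),.26))
E
```

```text
[[0.5426 0.37  ]
 [0.5443 0.3362]
 [0.5465 0.2925]
 [0.5489 0.2473]
 [0.5508 0.21  ]]
yaw of bar 92.9370627606101 x at y=.29 0.5467110722055227
end [0.55244389 0.19213302 0.26      ]
```

```bash
cat >> h.py <<'E'
def plan_apex(tgt,yaw=None):
    R,t=RT(); a=hookw([0,0,102.5])[0]; print('apex',a); return plan(np.array(tgt)-(a-t),yaw)
E
python3 - <<'E'
from h import *
plan_apex([.5463,.2905,.318],93.0)
E
```

```text
apex [0.4658029  0.26948174 0.32083236]
{'shift_cm(before turn)': array([ 0.07, -1.74, -8.14]), 'yaw_y': np.float64(-87.32), 'turn_x': np.float64(-0.0057), 'shift_after_turn': array([ 0.07, -1.69, -8.15])}
```

Request:
{"op": "servo_tool", "data": {
  "moves": [
    [0, -0.1, -0.4, -0.005, 1],
    [0, -0.2, -0.8, 0, 1],
    [0, -0.2, -1, 0, 1],
    [0, -0.2, -1.1, 0, 1],
    [0, -0.3, -1.1, 0, 1],
    [0, -0.3, -1.1, 0, 1],
    [0, -0.2, -1.1, 0, 1],
    [0, -0.2, -0.9, 0, 1],
    [0, 0, -0.6, 0, 1],
    [0, 0, 0, 0, 1]
  ]
}}

```text
clock: 31.75
tcp_pos: [0.5114, 0.2864, 0.2681]
orientation: [-0.038, -0.702, 0.002, 0.711]
wrist_force: [0.1, -0.2, -1.9]
finger_gap: 0.0128
```

```bash
python3 - <<'E'
from look import *
p=shot('wrist'); cv2.imwrite('pics/w16.png',overlay(p))
s=env.get_state(); print(s['joint_pos'].round(3),s['wrist_force'],s['clock'])
plan_apex([.5463,.2905,.271],93.0)
p=shot('side'); cv2.imwrite('pics/s16.png',overlay(p,5)[180*5:300*5,140*5:260*5])
E
```

```text
[ 0.399  0.362  0.203  1.445 -0.048 -2.794] [-0.14823312 -0.2232162  -1.92812825] 31.8
apex [0.54564314 0.2910793  0.31867808]
{'shift_cm(before turn)': array([ 4.76, -0.21, -0.13]), 'yaw_y': np.float64(-87.02), 'turn_x': np.float64(-0.0004), 'shift_after_turn': array([ 4.76, -0.21, -0.13])}
```

View pics/w16.png

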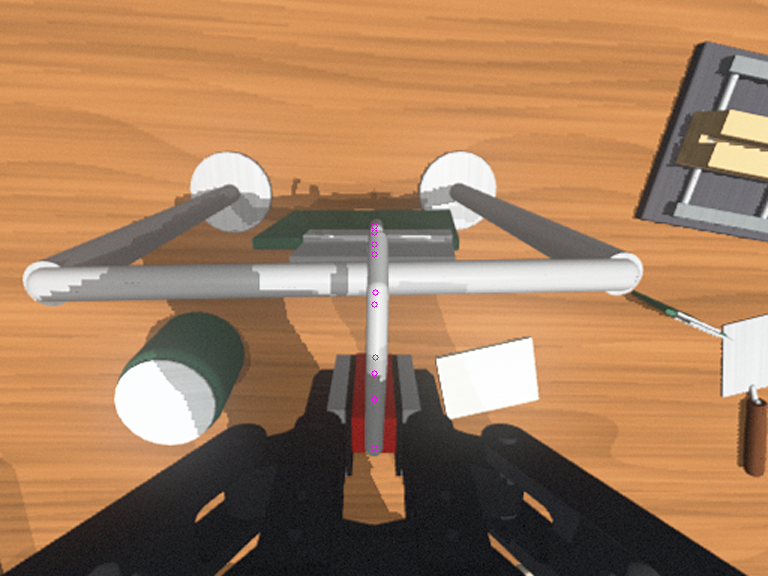

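View pics/s16.png

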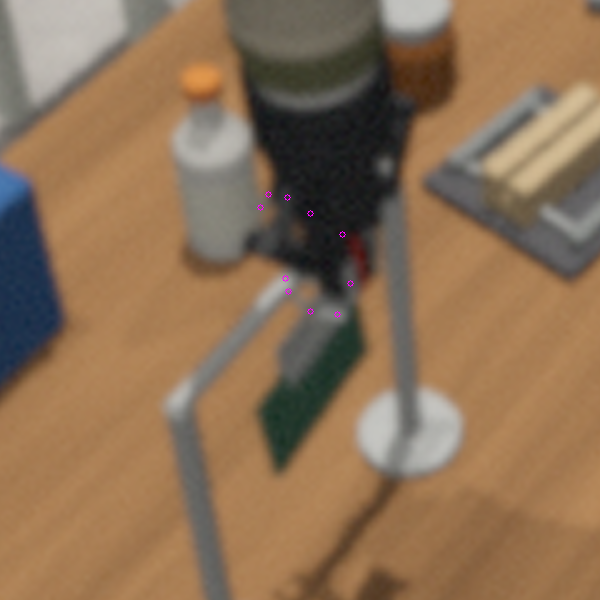

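```bash
python3 - <<'E'
from h import *
p=shot('wrist'); im=p['pixels'].astype(int).sum(2)
for c in (60,140,190,210,290,340):
    col=im[160:215,c]; d=np.diff(col); i=np.argmax(d)+160; j=np.argmin(d)+160
    P=[onz(p,(c,r+.5),.26) for r in (i,j)]; print(c,i,j,(P[0]+P[1])/2)
E
```

```text
60 176 184 [0.54515068 0.38417126 0.26      ]
140 175 208 [0.54012359 0.34485891 0.26      ]
190 174 191 [0.54605078 0.31900879 0.26      ]
210 174 194 [0.54557043 0.30865409 0.26      ]
290 173 160 [0.55658777 0.26731323 0.26      ]
340 173 192 [0.54879735 0.23941034 0.26      ]
```

Request:
{"op": "servo_tool", "data": {
  "moves": [
    [0.3, 0, 0, 0, 1],
    [0.5, 0, 0, 0, 1],
    [0.6, 0, -0.1, 0, 1],
    [0.6, 0, 0, 0, 1],
    [0.6, 0, 0, 0, 1],
    [0.6, 0, 0, 0, 1],
    [0.5, 0, 0, 0, 1],
    [0.3, 0, 0, 0, 1],
    [0.2, 0, 0, 0, 1],
    [0, 0, 0, 0, 1]
  ]
}}

```text
clock: 33.15
tcp_pos: [0.5116, 0.2842, 0.2263]
orientation: [-0.038, -0.702, 0.002, 0.711]
wrist_force: [-0.1, 0.1, -1.8]
finger_gap: 0.0124
```

```bash
python3 - <<'E'
from h import *
F=[]
for i in range(4):
    p=shot('wrist'); F.append(env.get_state()['wrist_force'])
print(np.mean(F,0)); plan_apex([.5463,.2905,.269],93.0)
cv2.imwrite('pics/w17.png',overlay(p))
E
```

```text
[ 0.35762158 -0.22428468 -1.9840327 ]
apex [0.54627075 0.28883657 0.27705895]
{'shift_cm(before turn)': array([ 0.8 , -0.21, -0.02]), 'yaw_y': np.float64(-87.02), 'turn_x': np.float64(-0.0003), 'shift_after_turn': array([ 0.8 , -0.21, -0.02])}
```

View pics/w17.png

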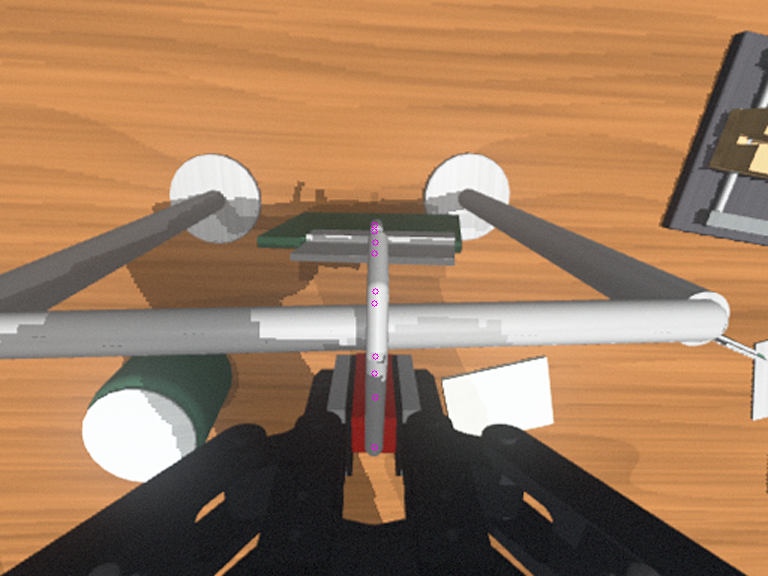

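```bash
python3 - <<'E'
from h import *
p=shot('wrist'); print(np.c_[WIRE,proj(p,hookw(W3))*1.5].round(0)); 
print(onz(p,(250,327/1.5),.26), proj(p,[.5463,.2888,.26])*1.5, proj(p,[.5463,.2888,.266])*1.5)
E
```

```text
[[-22.  82. 375. 243.]
 [-14.  97. 375. 291.]
 [  0. 102. 375. 356.]
 [ 14.  97. 375. 398.]
 [ 34.  90. 375. 447.]
 [ 34.  48. 375. 373.]
 [-14.  24. 375. 231.]
 [-14.  12. 374. 226.]
 [  0.   2. 374. 253.]
 [ 20.  12. 374. 303.]]
[0.54626972 0.28786971 0.26      ] [[371.48743633 326.80578773]] [[372.71583639 336.46956549]]
```

Request:
{"op": "servo_tool", "data": {
  "moves": [
    [0.1, 0, 0, 0, 1],
    [0.1, 0, 0, 0, 1],
    [0.1, 0, 0, 0, 1],
    [0.1, 0, 0, 0, 1],
    [0.1, 0, 0, 0, 1],
    [0.1, 0, 0, 0, 1],
    [0.1, 0, 0, 0, 1],
    [0.05, 0, 0, 0, 1],
    [0, 0, 0, 0, 1],
    [0, 0, 0, 0, 1]
  ]
}}

```text
clock: 34.65
tcp_pos: [0.5116, 0.2837, 0.2189]
orientation: [-0.038, -0.702, 0.002, 0.711]
wrist_force: [-0.3, 0.6, -1.7]
finger_gap: 0.0126
```

```bash
cat > ff.py <<'E'
from h import *
F=[];T=[]
for i in range(6):
    p=shot('wrist'); s=env.get_state(); F.append(s['wrist_force']);T.append(s['ft_torque'])
print(np.mean(F,0).round(2),np.mean(T,0).round(3)); plan_apex([.5463,.2905,.269],93.0); print(s['clock'])
E
python3 ff.py
```

```text
[-0.08 -0.2  -1.6 ] [ 0.073  0.044 -0.007]
apex [0.54611786 0.28835313 0.26940099]
{'shift_cm(before turn)': array([ 0.03, -0.22, -0.03]), 'yaw_y': np.float64(-87.02), 'turn_x': np.float64(-0.0003), 'shift_after_turn': array([ 0.03, -0.22, -0.03])}
34.95
```

Still carrying; lower a bit at a time.

Request:
{"op": "servo_tool", "data": {
  "moves": [
    [0.05, 0, 0, 0, 1],
    [0, 0, 0, 0, 1],
    [0.05, 0, 0, 0, 1],
    [0, 0, 0, 0, 1],
    [0, 0, 0, 0, 1],
    [0, 0, 0, 0, 1],
    [0, 0, 0, 0, 1],
    [0, 0, 0, 0, 1],
    [0, 0, 0, 0, 1],
    [0, 0, 0, 0, 1]
  ]
}}

```text
clock: 36.2
tcp_pos: [0.5117, 0.2837, 0.218]
orientation: [-0.038, -0.702, 0.002, 0.711]
wrist_force: [-0.4, 0.6, 2.1]
finger_gap: 0.0124
```

```bash
python3 ff.py
```

```text
[0.57 0.   2.02] [ 0.088 -0.1    0.006]
apex [0.54616467 0.28835922 0.26847021]
{'shift_cm(before turn)': array([-0.07, -0.21, -0.02]), 'yaw_y': np.float64(-87.02), 'turn_x': np.float64(-0.0003), 'shift_after_turn': array([-0.07, -0.21, -0.02])}
36.5
```

Request:
{"op": "servo_tool", "data": {
  "moves": [
    [0, 0, 0, 0, 0.7],
    [0, 0, 0, 0, 0.66],
    [0, 0, 0, 0, 0.63],
    [0, 0, 0, 0, 0.6],
    [0, 0, 0, 0, 0.55],
    [0, 0, 0, 0, 0.5],
    [0, 0, 0, 0, 0.4],
    [0, 0, 0, 0, 0.3],
    [0, 0, 0, 0, 0.2],
    [0, 0, 0, 0, 0.2]
  ],
  "grip_force": 20
}}

```text
clock: 37.75
tcp_pos: [0.5115, 0.2837, 0.2178]
orientation: [-0.038, -0.702, 0.002, 0.711]
wrist_force: [0.6, 0.2, -0.4]
finger_gap: 0.0345
```

```bash
python3 ff.py;  python3 - <<'E'
from h import *
p=shot('wrist'); cv2.imwrite('pics/w18.png',overlay(p)); print(env.get_state()['finger_gap'])
p=shot('side'); cv2.imwrite('pics/s18.png',cv2.resize(p['pixels'],None,fx=5,fy=5,interpolation=cv2.INTER_CUBIC)[180*5:300*5,140*5:260*5])
E
```

```text
[ 0.06  0.15 -0.23] [ 0.047 -0.013 -0.001]
apex [0.54609583 0.28832558 0.26839557]
{'shift_cm(before turn)': array([-0.07, -0.21, -0.03]), 'yaw_y': np.float64(-87.02), 'turn_x': np.float64(-0.0003), 'shift_after_turn': array([-0.07, -0.21, -0.03])}
38.05
0.034377736323504056
```

View pics/w18.png

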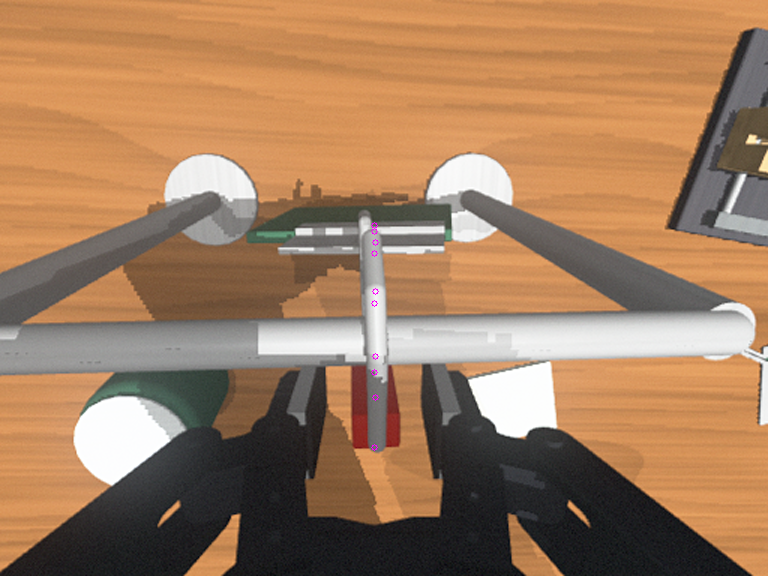

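View pics/s18.png

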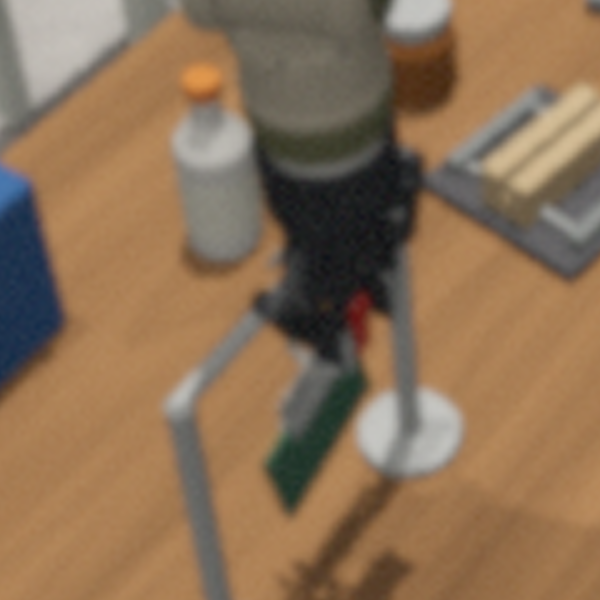

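Request:
{"op": "servo_tool", "data": {
  "moves": [
    [0, 0, 0, 0, 0.1],
    [0, 0, 0.4, 0, 0.1],
    [0, 0, 0.8, 0, 0.1],
    [0, 0, 1, 0, 0.1],
    [0, 0, 1.2, 0, 0.1],
    [0, 0, 1.5, 0, 0.1],
    [0, 0, 1.5, 0, 0.1],
    [0, 0, 1.5, 0, 0.1],
    [0, 0, 1.5, 0, 0.1],
    [0, 0, 0.6, 0, 0.1]
  ]
}}

```text
clock: 39.4
tcp_pos: [0.4106, 0.2785, 0.2194]
orientation: [-0.039, -0.702, 0.002, 0.711]
wrist_force: [0.6, 0.2, 0.7]
finger_gap: 0.0385
```

```bash
python3 - <<'E'
from look import *
p=look('wrist','w19',['hook_apex','hook_tip','board']); cv2.imwrite('pics/w19.png',cv2.resize(p['pixels'],None,fx=1.5,fy=1.5)); s=env.get_state(); print(s['clock'],s['wrist_force'],s['tcp_pos'])
p=look('side','s19',['hook_apex','hook_tip','board','rail_mid']); cv2.imwrite('pics/s19.png',cv2.resize(p['pixels'],None,fx=5,fy=5,interpolation=cv2.INTER_CUBIC)[180*5:300*5,140*5:260*5])
print(proj(p,[.5463,.2883,.2685]))
E
```

```text
hook_apex [([247.1, 32.1], 0.75)]
hook_tip []
board [([480.3, 141.5], 0.8)]
39.6 [ 0.12457899  0.72260878 -0.4295042 ] [0.41200859 0.27864403 0.21935115]
hook_apex [([196.7, 229.3], 0.63)]
hook_tip [([208.7, 251.4], 0.6)]
board [([206.7, 270.8], 0.58), ([279.1, 239.5], 0.49), ([204.1, 254.9], 0.49)]
rail_mid [([195.4, 235.2], 0.74), ([200.7, 227.6], 0.34)]
[[199.52464211 231.06831458]]
```

View pics/w19.png

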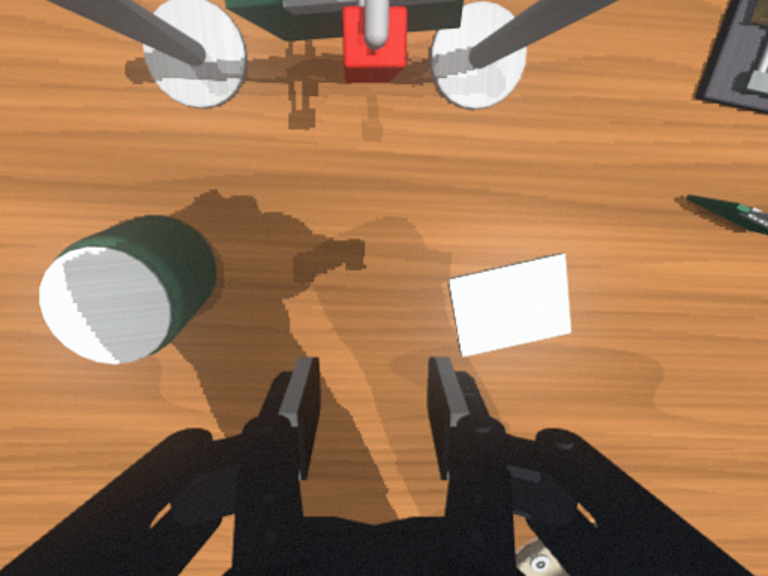

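View pics/s19.png

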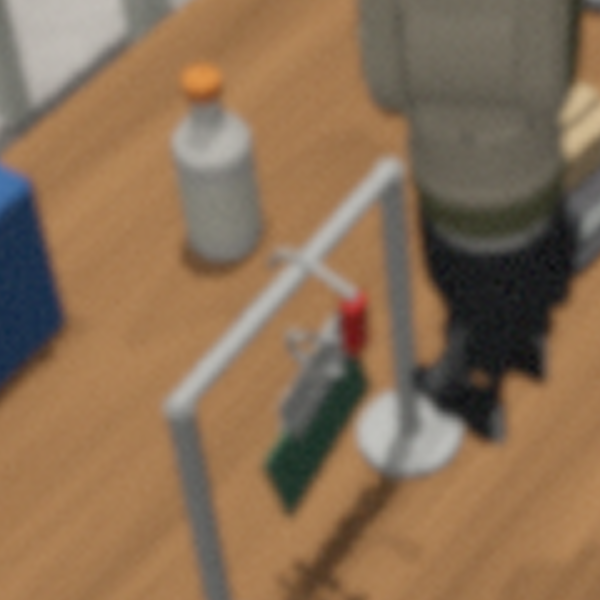

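Request:
{"op": "servo_tool", "data": {
  "moves": [
    [0, 0, 1, 0, 0.1],
    [0, 0, 1, 0, 0.1],
    [0, 0, 0, 0, 0.1],
    [0, 0, 0, 0, 0.1],
    [0, 0, 0, 0, 0.1],
    [0, 0, 0, 0, 0.1],
    [0, 0, 0, 0, 0.1],
    [0, 0, 0, 0, 0.1],
    [0, 0, 0, 0, 0.1],
    [0, 0, 0, 0, 0.1]
  ]
}}

```text
clock: 41.1
tcp_pos: [0.3917, 0.2775, 0.2196]
orientation: [-0.038, -0.702, 0.002, 0.711]
wrist_force: [-0.9, 0.9, -0.6]
finger_gap: 0.0383
```

Request:
{"op": "servo_tool", "data": {
  "moves": [
    [0, 0, 0, 0, 0.1],
    [0, 0, 0, 0, 0.1],
    [0, 0, 0, 0, 0.1],
    [0, 0, 0, 0, 0.1],
    [0, 0, 0, 0, 0.1],
    [0, 0, 0, 0, 0.1],
    [0, 0, 0, 0, 0.1],
    [0, 0, 0, 0, 0.1],
    [0, 0, 0, 0, 0.1],
    [0, 0, 0, 0, 0.1]
  ]
}}

```text
clock: 42.35
tcp_pos: [0.3917, 0.2775, 0.2195]
orientation: [-0.038, -0.702, 0.002, 0.711]
wrist_force: [-0.2, 0.5, -0.4]
finger_gap: 0.0384
```

```bash
python3 - <<'E'
from look import *
P=[shot('side')['pixels'][215:290,185:220].astype(float) for _ in range(10)]
for a in range(1,10): print(round(np.abs(P[a]-P[0]).mean(),2), end=' ')
p=shot('side'); cv2.imwrite('pics/s20.png',cv2.resize(p['pixels'],None,fx=6,fy=6,interpolation=cv2.INTER_CUBIC)[205*6:295*6,160*6:240*6])
print(env.get_state()['clock'])
E
```

```text
1.52 1.57 1.65 1.75 1.82 1.81 1.8 1.75 1.68 42.9
```

View pics/s20.png

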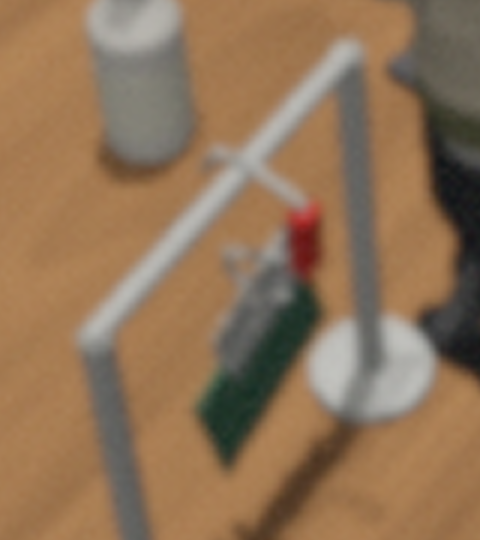

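Request:
{"op": "servo_tool", "data": {
  "moves": [
    [0, 0, 0, 0, 0.1],
    [0, 0, 0, 0, 0.1],
    [0, 0, 0, 0, 0.1],
    [0, 0, 0, 0, 0.1],
    [0, 0, 0, 0, 0.1],
    [0, 0, 0, 0, 0.1],
    [0, 0, 0, 0, 0.1],
    [0, 0, 0, 0, 0.1],
    [0, 0, 0, 0, 0.1],
    [0, 0, 0, 0, 0.1]
  ]
}}

```text
clock: 44.15
tcp_pos: [0.3917, 0.2775, 0.2195]
orientation: [-0.038, -0.702, 0.002, 0.711]
wrist_force: [-0.2, 0.4, 0.7]
finger_gap: 0.0383
```

Request:
{"op": "servo_tool", "data": {
  "moves": [
    [0, 0, 0, 0, 0.1],
    [0, 0, 0, 0, 0.1],
    [0, 0, 0, 0, 0.1],
    [0, 0, 0, 0, 0.1],
    [0, 0, 0, 0, 0.1],
    [0, 0, 0, 0, 0.1],
    [0, 0, 0, 0, 0.1],
    [0, 0, 0, 0, 0.1],
    [0, 0, 0, 0, 0.1],
    [0, 0, 0, 0, 0.1]
  ]
}}

```text
clock: 45.4
tcp_pos: [0.3917, 0.2775, 0.2196]
orientation: [-0.038, -0.702, 0.002, 0.711]
wrist_force: [0.4, 0.5, 0.8]
finger_gap: 0.0383
```

Request:
{"op": "servo_tool", "data": {
  "moves": [
    [0, 0, 0, 0, 0.1],
    [0, 0, 0, 0, 0.1],
    [0, 0, 0, 0, 0.1],
    [0, 0, 0, 0, 0.1],
    [0, 0, 0, 0, 0.1],
    [0, 0, 0, 0, 0.1],
    [0, 0, 0, 0, 0.1],
    [0, 0, 0, 0, 0.1],
    [0, 0, 0, 0, 0.1],
    [0, 0, 0, 0, 0.1]
  ]
}}

```text
clock: 46.65
tcp_pos: [0.3917, 0.2775, 0.2195]
orientation: [-0.038, -0.702, 0.002, 0.711]
wrist_force: [-0.6, 0.0, 0.0]
finger_gap: 0.0381
```

```bash
python3 - <<'E'
from look import *
from itertools import product
P=[shot('side')['pixels'][215:290,185:220].astype(np.float32).mean(2) for _ in range(14)]
print([round(float(np.abs(q-P[0]).mean()),2) for q in P[1:]])
# sub-pixel shift of the board part
print([np.round(cv2.phaseCorrelate(P[0][40:70],q[40:70])[0],2).tolist() for q in P[1:]])
t=look('top','top20',['hook_apex','board']); s=look('side','side20',['hook_apex','hook_tip','board'])
print(env.get_state()['clock'])
E
```

```text
[1.4, 1.4, 1.39, 1.43, 1.41, 1.47, 1.45, 1.47, 1.47, 1.47, 1.44, 1.39, 1.41]
[[-0.16, -0.03], [-0.05, 0.2], [-0.23, -0.01], [-0.08, -0.02], [-0.03, 0.17], [0.06, 0.16], [-0.01, 0.03], [-0.15, 0.06], [-0.04, 0.1], [-0.05, -0.08], [-0.07, 0.07], [-0.12, 0.06], [-0.03, 0.06]]
hook_apex [([138.9, 197.1], 0.67), ([374.7, 261.4], 0.66)]
board [([155.5, 203.7], 0.46), ([246.5, 232.8], 0.37)]
hook_apex [([327.8, 227.7], 0.72), ([202.1, 229.7], 0.58)]
hook_tip []
board [([207.5, 270.6], 0.72), ([281.2, 235.6], 0.59)]
47.7
```

Any movement left is below 0.3 px (under 1 mm), so the board is still. Handing in.

```bash
python3 -c "
from workcell import order
print(order.hand_in())"
```

```text
the job is handed in; nothing more can be done
None
```

The board now hangs still from the S-hook on the drying rail, with the gripper well clear. I handed the job in at about 48 s of the 72 s allowed; the system reports no verdict.

**How it went**
- I gripped the hook, lifted it from its block and located the strip's hole with the wrist camera from two views. The hole was about 11 mm off the board's centre.
- I passed the point through from the far side on the first try. The board did not move in the pictures, and the wrist force stayed at noise level (about 1 N).
- I lifted the board out; the wrist force showed about 2 N of weight. I then lowered the hook onto the bar until the load went onto the rail (about 2 N of contact), opened the gripper slowly and backed it away about 12 cm.

**Last checks**
- **Position:** at release the hook's apex measured about 8.5 mm above the bar centre, within 1 mm across it and a few millimetres from its middle. The side picture showed the hook over the bar and the board hanging from it.
- **Stillness:** movement in the side camera was below 0.3 pixel, which is under 1 mm.

**What did not match or went less cleanly**
- My first guess of the board's height in the cradle was about 12 mm too high. Two-view triangulation corrected it before the insertion.
- The last joint was close to its limit, so I turned the tool a full turn in the air with the board hanging. It then reached its other stop, which tilted the tool by about 3° until the release.
- At the end the networks did not find the hook's point, and they gave some false matches for the apex. That the point is through the hole rests on the pictures and on the board hanging from it.

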